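# Fit the missing inner sealing discs in jars

### The arm

A 6-joint arm with a two-finger parallel gripper is mounted at the origin on the work surface. World frame = base frame: x ahead of the robot, y to its left, z up, the work surface at z = 0. Lengths are in m, angles in rad, forces in N, time in s.
With the tool pointing down it reaches from about 0.375 to 0.9 m from the base axis. Payload 3.1 kg.
Tool frame: the origin (TCP) lies midway between the tips of the shut fingers; the grasp point (between the pads) lies 19 mm behind it (manip.grasp_offset is the distance from the TCP to the grasp point, in m); z points along the fingers, y is the line along which they close (so a half turn about z gives the same grasp; the last joint's range is limited). The gripper opens to 85 mm and grips with 20 to 120 N. Pads are 22 mm wide; open, the fingers measure 114 mm over their backs; the gripper's body (76 mm by 85 mm) begins 54 mm behind the grasp point. The pads swing forward as they close: fully open they stand 13 mm farther back than shut.
Start: joints at [-1.397, 0.527, 1.433, -0, 1.181, -0.178], TCP at [0.215, -0.587, 0.231] pointing down, gripper open.
Joint ranges: [-3.08, 3.08], [-0.75, 2.2], [0.22, 2.44], [-1.43, 4.57], [0, 2.65], [-2.85, 2.85]. Speed limits (rad/s): [2.79, 2.79, 3.14, 3.14, 3.14, 3.14].

### API

Orientations are given as a unit quaternion [x, y, z, w].
In Python, from station import sensors, cams, order, manip gives the robot as it stands.
- The arm moves only by the tool move_arm, never from a script. Its argument "targets" is a list of rows, each an object of numbers: "dx", "dy", "dz": the shift along the world's x, y, z normalised to -1 to 1, where 1 is 25 mm; "rx", "ry", "rz": the turn, a rotation vector about the world's x, y, z normalised to -1 to 1, where 1 is 30 degrees. A call has exactly 10 rows; each row shifts and turns the commanded pose from where the row before left it; what a row does not reach is not made up. A row lasts 1/8 s, in which the tool goes at most 62.5 mm and 10.7 degrees, less where a joint would pass 70% of its speed; a pose out of reach is approached as far as the arm can. A call with a number of a shift or a turn outside -1 to 1 is refused whole. A call with a gripper value outside its range is refused whole. "claw" is the opening in per cent of the stroke, from 0 (shut) to 100 (fully open), set as the call begins (left out, the last holds). The fingers move at their own pace and stop on an object; "newtons" is the grip in N (left out, the last holds). Time passes only in rows, so rows that do not move let the fingers close, or fill a call up. It gives the time, the measured TCP pose, the force, the opening and the grip force at its end, in the units of the state.
- sensors.sense(): the state, without advancing time (a new reading comes with each control period).
- cams.snapshot(name): name is "side" or "top" or "wrist"; returns the picture (420x560x3 uint8, red, green, blue); there is no depth.
- cams.camera_model(name): a dict with "fx", "fy", "cx", "cy" (pixels), "distortion" ([k1, k2, p1, p2, k3] as OpenCV has them; the pictures are not rectified), "extrinsics" (4x4, takes a point from world to camera coordinates). Camera axes: x right, y down, z forward; pixel columns grow to the right and rows downward; lengths in m; the calibration is good to about 2 mm. A picture is of the moment at which its call begins: read the wrist's pose just before it. camera_model takes no time and is no camera call; for the wrist camera it gives the pose at the moment of the call.
- order.sign_off(): hands the job in; it is judged then, once.
The state is a dict: "t": time; "q": joint angles; "qd": joint speeds; "tau": joint torques, N m; "tcp_pos": TCP position; "tool_rot": TCP orientation; "force": force on the tool from outside, world axes, zero at the start; "ft_torque": the same for the moment, N m; "finger_gap": opening from 0.0 (shut) to 1.0 (fully open); "gripper_force": force on a finger pad.
Only numpy, scipy, OpenCV 4.12 (cv2) and the standard library are available. Lean on these libraries where they do the work, as an engineer would, in place of code of your own. Each camera call takes 0.05 s, during which the arm holds its last target. There are 200 camera calls.

### The job

The three jars in the grey tray still lack their inner sealing discs, though lids have been put on two or all of them. Set a disc from the rack in the mouth of every jar, knob up and flange flat on the rim, lifting the lids off to do so, and put every lid back on a jar, fully home (a jar that had no lid may stay open). Leave the jars standing upright in the tray and do not disturb the other things lying about.

Things in the scene. Friction and masses are not known exactly. Their poses are not given: they have to be found in the camera images.
- jar1_mid (a point): White round jar standing loose in the grey tray (three of them, one may be without a lid), about 160 g: 70 mm across up to its shoulder at 45 mm, then a neck 56 mm across and 12 mm tall, so 57 mm to the rim; mouth 48 mm across. Point: on its axis half-way up, 28.5 mm above its underside; z up.
- jar2_mid (a point): White round jar standing loose in the grey tray (three of them, one may be without a lid), about 160 g: 70 mm across up to its shoulder at 45 mm, then a neck 56 mm across and 12 mm tall, so 57 mm to the rim; mouth 48 mm across. Point: on its axis half-way up, 28.5 mm above its underside; z up.
- jar3_mid (a point): White round jar standing loose in the grey tray (three of them, one may be without a lid), about 160 g: 70 mm across up to its shoulder at 45 mm, then a neck 56 mm across and 12 mm tall, so 57 mm to the rim; mouth 48 mm across. Point: on its axis half-way up, 28.5 mm above its underside; z up.
- lid1_mid (a point): Aluminium lid, no thread, loose on a jar at the start (2 or 3 lids are there): a cap 67 mm across and 30 mm tall, open below, inside 61 mm across and 27 mm deep, 30 g. Its skirt goes over the neck and stands on the shoulder. Point: its centre, half-way up, 31.5 mm above the jar's point when the lid is home; z from the open end to the closed top. Lids are alike.
- lid2_mid (a point): Aluminium lid, no thread, loose on a jar at the start (2 or 3 lids are there): a cap 67 mm across and 30 mm tall, open below, inside 61 mm across and 27 mm deep, 30 g. Its skirt goes over the neck and stands on the shoulder. Point: its centre, half-way up, 31.5 mm above the jar's point when the lid is home; z from the open end to the closed top. Lids are alike.
- lid3_mid (a point): Aluminium lid, no thread, loose on a jar at the start (2 or 3 lids are there): a cap 67 mm across and 30 mm tall, open below, inside 61 mm across and 27 mm deep, 30 g. Its skirt goes over the neck and stands on the shoulder. Point: its centre, half-way up, 31.5 mm above the jar's point when the lid is home; z from the open end to the closed top. Lids are alike.
- disc1_top (a point): White sealing disc, 14 g: flange 56 mm across, 2.5 mm thick; on one face a round knob 13 mm across, 11.5 mm tall, on the other a plug 44 mm across, 6 mm tall. Point: foot of the knob, middle of the flange's face; z along the knob, away from the plug. Fitted, it lies 31 mm above the jar's point, z up. Starts in the rack. Discs are alike.
- disc2_top (a point): White sealing disc, 14 g: flange 56 mm across, 2.5 mm thick; on one face a round knob 13 mm across, 11.5 mm tall, on the other a plug 44 mm across, 6 mm tall. Point: foot of the knob, middle of the flange's face; z along the knob, away from the plug. Fitted, it lies 31 mm above the jar's point, z up. Starts in the rack. Discs are alike.
- disc3_top (a point): White sealing disc, 14 g: flange 56 mm across, 2.5 mm thick; on one face a round knob 13 mm across, 11.5 mm tall, on the other a plug 44 mm across, 6 mm tall. Point: foot of the knob, middle of the flange's face; z along the knob, away from the plug. Fitted, it lies 31 mm above the jar's point, z up. Starts in the rack. Discs are alike.
- rack: Fixed steel pick rack on the right, its front (-x) turned to the tray, 240 mm wide (its y), 90 mm deep, 62 mm tall, origin under its middle. Its face slopes up at 30 degrees away from its front; ledge 12 mm tall along the lower edge, 6 mm strips between three seats 75 mm apart. One disc lies in each: plug against the slope, knob square to it, towards the front and up.
- tray: Grey flat tray, fixed, 290 by 300 mm, floor 3 mm thick, rim 12 mm high; the jars stand in it. Origin under its middle.
- board_top (a point): Middle of the top of a clean white board, fixed, 180 by 100 mm (its x by its y) and 6 mm thick, kept free for laying down a lid; nothing else stands on it at the start.
- tube_a: Filled white squeeze tube lying beyond the board: not part of the job, leave it where it is.
- tube_b: Filled white squeeze tube lying behind the rack: not part of the job, leave it where it is.
- holder: Cream-coloured tube holder, 36 mm tall, standing in a corner of the jar tray: not part of the job, leave it where it is.
- tape: Roll of clear tape: not part of the job, leave it where it is.
- spatula: Steel spatula: not part of the job, leave it where it is.
- spray: Clear bottle: not part of the job, leave it where it is.
- wrench: Steel wrench: not part of the job, leave it where it is.
There are look-alikes about, which are no part of the job. What is shaped like the part that bears lid3_mid but brown is not meant. What is shaped like the part that bears jar2_mid but orange is not meant.

How it is judged:
By the outcome, as a careful person would: the job done as asked, in the order asked, and still so for the second after the job is handed in, with the robot touching nothing.
Of lid1, lid2, lid3 only 2 to 3 are there at a start; the rules pass over those that are not, and their reading is None.
At some moment in a run one of jar1, jar2, jar3 may be knocked a few centimetres aside while the robot is not near it.
Once in a run the grip may slacken for a moment while it holds something.
It also fails if it takes over 210 s, if anything falls off the work surface, if the arm or the gripper's body presses on something with over 40 N, if the wrist force passes 120 N, or if a joint passes its speed limit or range.

## Working session

There is one attempt and no reset: what is moved stays moved. The work goes in short steps, Python scripts to look and compute and a tool call to move; the robot and the scene stay as the last step left them, time stands still between calls to the robot, and variables do not carry over. Pictures are saved under pics/ and viewed, at most 14 in all, crops included, and the job is handed in when it is done.

Besides the shell and the picture viewer there is one more tool, called after "Request:" by a JSON object that holds its "fn" and its "kwargs". move_arm: Moves the arm, as the interface text tells. Scaled input: -1 to 1 covers 25 mm each way for a shift and 30 degrees each way for a turn. Its arguments: {"type":"object","properties":{"targets":{"type":"array"},"claw":{"type":"number"},"newtons":{"type":"number"}},"required":["targets"]}

```bash
ls; mkdir -p pics; python3 - <<'E'
from station import sensors,cams,manip
import cv2,numpy as np
s=sensors.sense();print(s['t'],s['tcp_pos'],s['tool_rot'],s['finger_gap'],manip.grasp_offset)
for n in ['top','side']:
    im=cams.snapshot(n);cv2.imwrite(f'pics/{n}0.png',cv2.resize(im[:,:,::-1],(800,600),interpolation=cv2.INTER_CUBIC))
    np.save(f'pics/{n}0.npy',im)
    m=cams.camera_model(n);print(n,m)
E
```

```text
pics
0.0 [ 0.2152611  -0.58599236  0.23033727] [ 9.84560288e-01  1.75042419e-01 -1.00503222e-05 -1.09110281e-03] 0.9989644976414939 0.0187
top {'fx': 508.68677368617193, 'fy': 508.68677368617193, 'cx': 279.1190009013766, 'cy': 204.70965197901344, 'distortion': array([-0.1893838,  0.       ,  0.       ,  0.       ,  0.       ]), 'extrinsics': array([[ 0.0047933 , -0.99990319,  0.01306267,  0.02975122],
       [-0.99232658, -0.00637011, -0.12348027,  0.51705308],
       [ 0.12355153, -0.01237056, -0.99226105,  1.58803092],
       [ 0.        ,  0.        ,  0.        ,  1.        ]])}
side {'fx': 438.2811233814718, 'fy': 438.2811233814718, 'cx': 284.24457635917116, 'cy': 207.3852654675303, 'distortion': array([0.0216286, 0.       , 0.       , 0.       , 0.       ]), 'extrinsics': array([[-0.76123078, -0.64828261,  0.01604211,  0.43999801],
       [-0.36738572,  0.41074508, -0.83445564,  0.23242965],
       [ 0.53437387, -0.64110696, -0.55084157,  0.95718559],
       [ 0.        ,  0.        ,  0.        ,  1.        ]])}
```

View pics/top0.png

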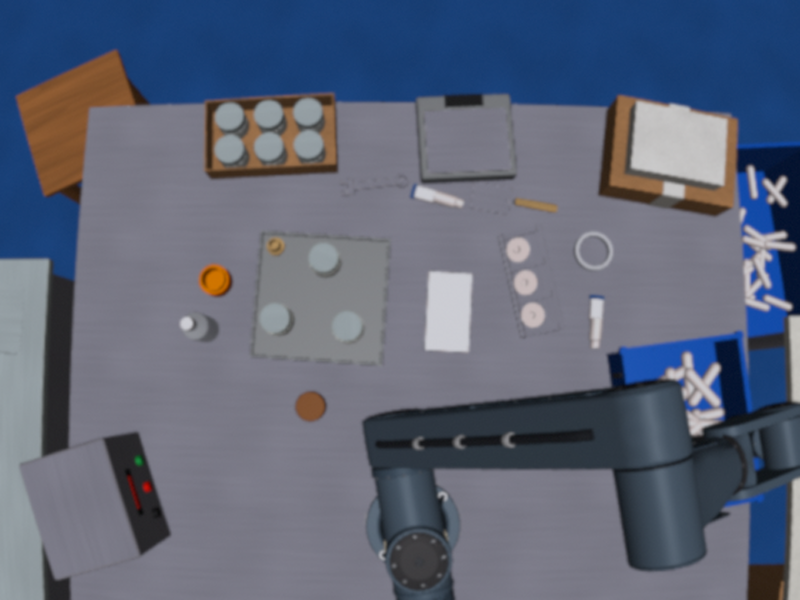

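View pics/side0.png

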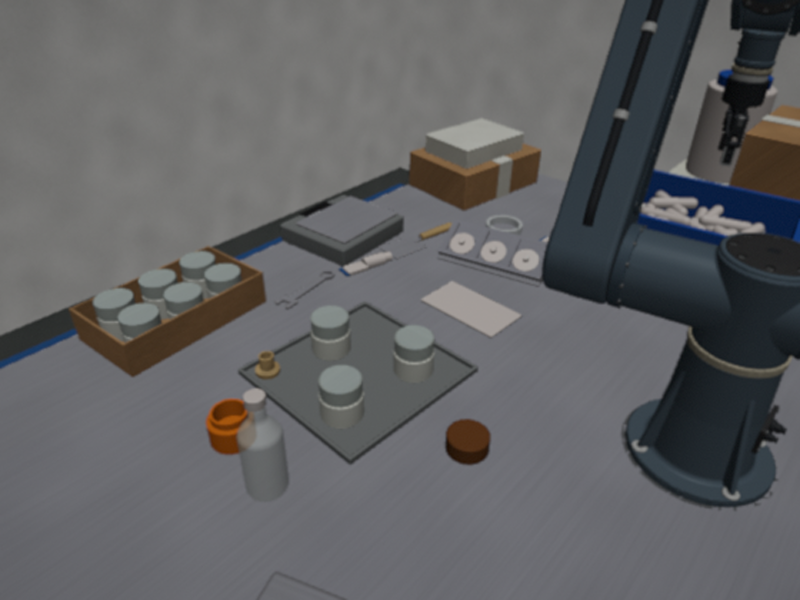

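The top view shows three lidded jars in the tray, with lid tops at about (323,257), (275,317) and (347,325). The knobs are at (518,250), (526,282) and (533,315). The board spans (428,272) to (469,352). All three lids are present.

```bash
cat > h.py <<'E'
from station import sensors,cams
import numpy as np,cv2
from scipy.spatial.transform import Rotation as R
def px2w(m,uv,z):
    uv=np.array(uv,float).reshape(-1,1,2)
    K=np.array([[m['fx'],0,m['cx']],[0,m['fy'],m['cy']],[0,0,1]])
    n=cv2.undistortPoints(uv,K,m['distortion']).reshape(-1,2)
    E=m['extrinsics'];d=np.c_[n,np.ones(len(n))]@E[:3,:3];c=-E[:3,:3].T@E[:3,3]
    return c+d*((z-c[2])/d[:,2])[:,None]
def w2px(m,p):
    K=np.array([[m['fx'],0,m['cx']],[0,m['fy'],m['cy']],[0,0,1]])
    E=m['extrinsics'];return cv2.projectPoints(np.array(p,float).reshape(-1,1,3),cv2.Rodrigues(E[:3,:3])[0],E[:3,3],K,m['distortion'])[0].reshape(-1,2)
def pose():
    s=sensors.sense();return s['t'],np.array(s['tcp_pos']),R.from_quat(s['tool_rot'])
def snap(n,f,crop=None):
    im=cams.snapshot(n);np.save(f'pics/{f}.npy',im);
    x0,y0,x1,y1=crop or (0,0,560,420)
    c=im[y0:y1,x0:x1,::-1];k=min(800/(x1-x0),600/(y1-y0))
    cv2.imwrite(f'pics/{f}.png',cv2.resize(c,None,fx=k,fy=k,interpolation=cv2.INTER_CUBIC));return k
E
python3 - <<'E'
from h import *
np.set_printoptions(precision=4,suppress=True)
m=cams.camera_model('top');f=.7
print('lids',px2w(m,np.array([[323,257],[274.5,317],[347,325]])*f,.078))
print('board',px2w(m,np.array([[428,272],[472,273],[469,352],[425,350]])*f,.006))
print('knobs',px2w(m,np.array([[517,250],[525,282],[532,315]])*f,.05))
print('tray',px2w(m,np.array([[262,234],[390,237],[381,363],[252,355]])*f,.012))
print('rack',px2w(m,np.array([[500,235],[520,337]])*f,.0))
print('rackback',px2w(m,np.array([[541,229],[562,330]])*f,.06))
im=np.load('pics/top0.npy');x0,y0,x1,y1=335,150,425,250
cv2.imwrite('pics/rack.png',cv2.resize(im[y0:y1,x0:x1,::-1],None,fx=6,fy=6,interpolation=cv2.INTER_CUBIC))
wm=cams.camera_model('wrist');t,p,r=pose()
E=wm['extrinsics'];print(wm['fx'],wm['cx'],wm['cy'],wm['distortion']);c=-E[:3,:3].T@E[:3,3]
print('cam in tool',r.inv().apply(c-p),'axes',r.inv().as_matrix()@E[:3,:3].T, r.as_matrix())
E
```

```text
lids [[0.588  0.1988 0.078 ]
 [0.4559 0.3018 0.078 ]
 [0.4397 0.1443 0.078 ]]
board [[ 0.5674 -0.034   0.006 ]
 [ 0.5658 -0.1345  0.006 ]
 [ 0.386  -0.1265  0.006 ]
 [ 0.3901 -0.0273  0.006 ]]
knobs [[ 0.612  -0.2313  0.05  ]
 [ 0.5398 -0.2481  0.05  ]
 [ 0.4662 -0.2626  0.05  ]]
tray [[0.6523 0.3465 0.012 ]
 [0.6466 0.0529 0.012 ]
 [0.3603 0.0713 0.012 ]
 [0.3756 0.3615 0.012 ]]
rack [[ 0.6562 -0.2012  0.    ]
 [ 0.4205 -0.2441  0.    ]]
rackback [[ 0.6586 -0.285   0.06  ]
 [ 0.4322 -0.3274  0.06  ]]
320.4357674887941 277.97172926520904 209.3847854289244 [0.0228 0.     0.     0.     0.    ]
cam in tool [ 0.078  -0.0001 -0.143 ] axes [[-0.0006 -0.9526 -0.3042]
 [ 1.     -0.0001 -0.0015]
 [ 0.0014 -0.3042  0.9526]] [[ 0.9388  0.3446 -0.0004]
 [ 0.3446 -0.9388  0.0019]
 [ 0.0003 -0.0019 -1.    ]]
```

View pics/rack.png

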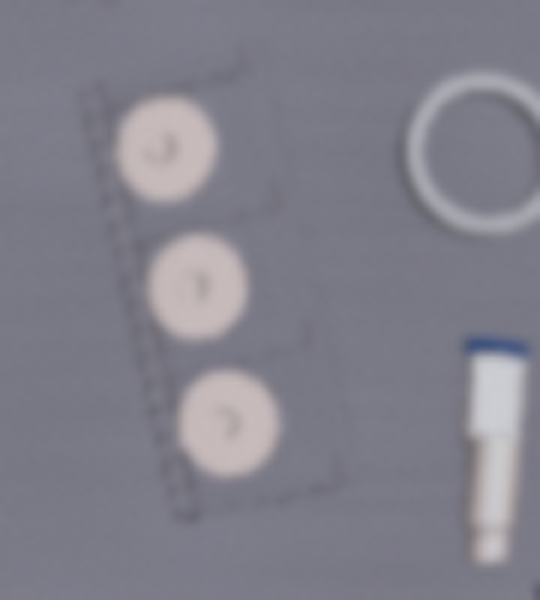

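Request:
{"fn": "move_arm", "kwargs": {"targets": [{"dx":0.61,"dy":0.73,"rz":0.134},{"dx":0.61,"dy":0.73,"rz":0.134},{"dx":0.61,"dy":0.73,"rz":0.134},{"dx":0.61,"dy":0.73,"rz":0.134},{"dx":0.61,"dy":0.73,"rz":0.134},{"dx":0.61,"dy":0.73,"rz":0.134},{"dx":0.61,"dy":0.73,"rz":0.134},{"dx":0.61,"dy":0.73,"rz":0.134},{"dx":0.61,"dy":0.73,"rz":0.134},{"dx":0.61,"dy":0.73,"rz":0.134}]}}

```text
schema error: expected keys dx, dy, dz, rx, ry, rz
```

Request:
{"fn": "move_arm", "kwargs": {"targets": [{"dx":0.61,"dy":0.73,"rz":0.134},{"dx":0.61,"dy":0.73,"rz":0.134},{"dx":0.61,"dy":0.73,"rz":0.134},{"dx":0.61,"dy":0.73,"rz":0.134},{"dx":0.61,"dy":0.73,"rz":0.134},{"dx":0.61,"dy":0.73,"rz":0.134},{"dx":0.61,"dy":0.73,"rz":0.134},{"dx":0.61,"dy":0.73,"rz":0.134},{"dx":0.61,"dy":0.73,"rz":0.134},{"dx":0.61,"dy":0.73,"rz":0.134}]}}

```text
schema error: expected keys dx, dy, dz, rx, ry, rz
```

```bash
python3 - <<'E'
from h import *
import pickle
t,p,r=pose();print(t,p,r.as_matrix().round(4))
m=cams.camera_model('wrist');pickle.dump(m,open('pics/w1.pkl','wb'));snap('wrist','w1')
E
```

```text
0.1 [ 0.21525843 -0.58607466  0.23042836] [[ 9.388e-01  3.446e-01 -4.000e-04]
 [ 3.446e-01 -9.388e-01  1.900e-03]
 [ 3.000e-04 -1.900e-03 -1.000e+00]]
```

View pics/w1.png

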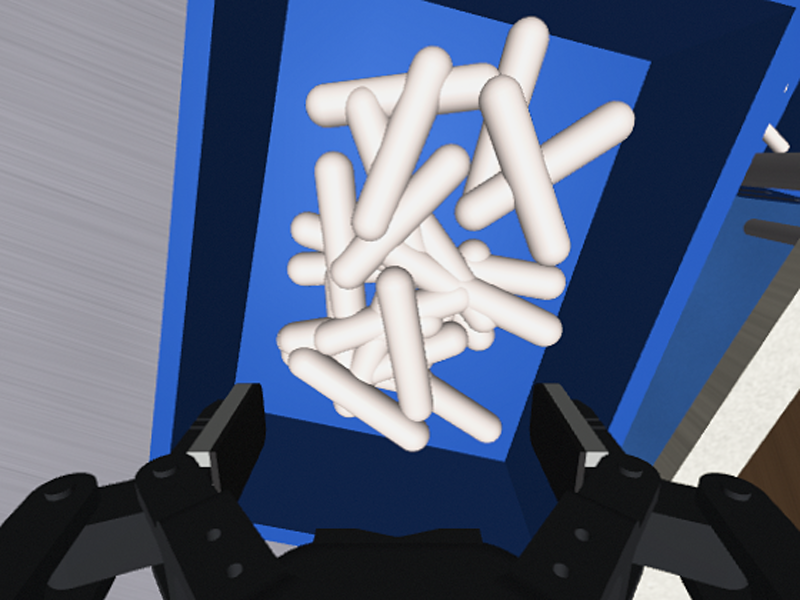

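The moves were refused because every row needs all six keys. The picture still shows the start pose: a blue bin, and the open pads at about (240,400) and (560,400). I'll resend the moves.

Request:
{"fn": "move_arm", "kwargs": {"targets": [{"dx":0.61,"dy":0.73,"dz":0,"rx":0,"ry":0,"rz":0.134},{"dx":0.61,"dy":0.73,"dz":0,"rx":0,"ry":0,"rz":0.134},{"dx":0.61,"dy":0.73,"dz":0,"rx":0,"ry":0,"rz":0.134},{"dx":0.61,"dy":0.73,"dz":0,"rx":0,"ry":0,"rz":0.134},{"dx":0.61,"dy":0.73,"dz":0,"rx":0,"ry":0,"rz":0.134},{"dx":0.61,"dy":0.73,"dz":0,"rx":0,"ry":0,"rz":0.134},{"dx":0.61,"dy":0.73,"dz":0,"rx":0,"ry":0,"rz":0.134},{"dx":0.61,"dy":0.73,"dz":0,"rx":0,"ry":0,"rz":0.134},{"dx":0.61,"dy":0.73,"dz":0,"rx":0,"ry":0,"rz":0.134},{"dx":0.61,"dy":0.73,"dz":0,"rx":0,"ry":0,"rz":0.134}]}}

```text
t: 1.4
tcp_pos: [0.3689, -0.4029, 0.2314]
tool_rot: [0.863, 0.505, 0.0, 0.0]
force: [-0.0, 0.8, -0.4]
finger_gap: 1.001
gripper_force: 0.0
```

Request:
{"fn": "move_arm", "kwargs": {"targets": [{"dx":0.61,"dy":0.73,"dz":0,"rx":0,"ry":0,"rz":0.134},{"dx":0.61,"dy":0.73,"dz":0,"rx":0,"ry":0,"rz":0.134},{"dx":0.61,"dy":0.73,"dz":0,"rx":0,"ry":0,"rz":0.134},{"dx":0.61,"dy":0.73,"dz":0,"rx":0,"ry":0,"rz":0.134},{"dx":0.61,"dy":0.73,"dz":0,"rx":0,"ry":0,"rz":0.134},{"dx":0.61,"dy":0.73,"dz":0,"rx":0,"ry":0,"rz":0.134},{"dx":0.61,"dy":0.73,"dz":0,"rx":0,"ry":0,"rz":0.134},{"dx":0.61,"dy":0.73,"dz":0,"rx":0,"ry":0,"rz":0.134},{"dx":0.61,"dy":0.73,"dz":0,"rx":0,"ry":0,"rz":0.134},{"dx":0.61,"dy":0.73,"dz":0,"rx":0,"ry":0,"rz":0.134}]}}

```text
t: 2.65
tcp_pos: [0.521, -0.2202, 0.2314]
tool_rot: [0.637, 0.771, 0.0, 0.0]
force: [1.3, -0.2, 0.4]
finger_gap: 1.003
gripper_force: 0.0
```

```bash
python3 - <<'E'
from h import *
import pickle
t,p,r=pose();print(t,p,r.as_matrix().round(4))
m=cams.camera_model('wrist');pickle.dump(m,open('pics/w2.pkl','wb'));snap('wrist','w2')
E
```

```text
2.65 [ 0.5210346  -0.22016139  0.23135865] [[-1.880e-01  9.822e-01  1.000e-04]
 [ 9.822e-01  1.880e-01 -1.000e-04]
 [-1.000e-04  1.000e-04 -1.000e+00]]
```

View pics/w2.png

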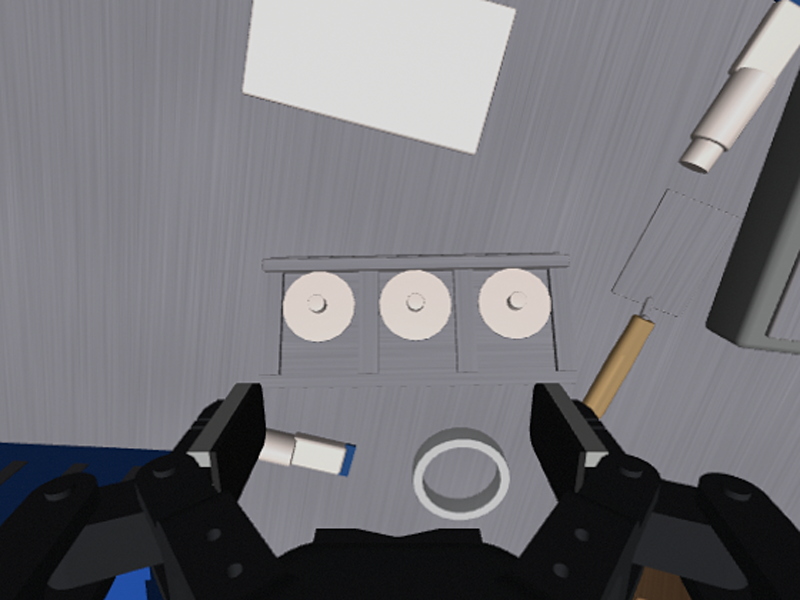

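The three discs lie flat in the seats with flange centres near (319,306), (416,305) and (515,303), and knob tips at (317,302), (415,301) and (517,299). The rack line is tilted only about 1 degree in the picture.

```bash
python3 - <<'E'
from h import *
import pickle
np.set_printoptions(precision=4,suppress=True)
m=pickle.load(open('pics/w2.pkl','rb'));mt=cams.camera_model('top')
fl=np.array([[319,306],[416,305],[515,303]])*.7;kn=np.array([[317,302],[415,301],[517,299]])*.7
tp=np.array([[229,424],[197,287],[166,149]])/6+[335,150]
for z in (.025,.03,.035,.04):
    a=px2w(m,fl,z);b=px2w(mt,tp,z);print(z,a[:,:2].ravel(),np.linalg.norm(a[2]-a[0]),(b-a)[:,:2].ravel())
led=np.array([[264,262],[569,256]])*.7
l=px2w(m,led,.02);d=l[1]-l[0];print('ledge',l,np.linalg.norm(d),np.degrees(np.arctan2(d[1],d[0])))
bk=px2w(m,np.array([[263,377],[573,373]])*.7,.062);d=bk[1]-bk[0];print('back',bk,np.linalg.norm(d),np.degrees(np.arctan2(d[1],d[0])))
E
```

```text
0.025 [ 0.4666 -0.2702  0.543  -0.2547  0.6206 -0.2382] 0.15732885032812807 [ 0.0014  0.0001 -0.0011  0.0009 -0.0033 -0.0001]
0.03 [ 0.4671 -0.2684  0.5425 -0.2531  0.619  -0.2368] 0.15507706314424868 [ 0.0004 -0.0007 -0.0012  0.0002 -0.0026 -0.0006]
0.035 [ 0.4677 -0.2666  0.542  -0.2516  0.6173 -0.2355] 0.1528252759603693 [-0.0007 -0.0015 -0.0014 -0.0004 -0.0019 -0.001 ]
0.04 [ 0.4683 -0.2648  0.5414 -0.25    0.6157 -0.2341] 0.15057348877649004 [-0.0017 -0.0023 -0.0016 -0.0011 -0.0012 -0.0015]
ledge [[ 0.4184 -0.2438  0.02  ]
 [ 0.6535 -0.194   0.02  ]] 0.24033020521737505 11.947290045704573
back [[ 0.4371 -0.3207  0.062 ]
 [ 0.6657 -0.2736  0.062 ]] 0.23342047809291194 11.653787291252755
```

Request:
{"fn": "move_arm", "kwargs": {"targets": [{"dx":-0.16,"dy":0.73,"dz":0,"rx":0,"ry":0,"rz":0},{"dx":-0.16,"dy":0.73,"dz":0,"rx":0,"ry":0,"rz":0},{"dx":-0.16,"dy":0.73,"dz":0,"rx":0,"ry":0,"rz":0},{"dx":-0.16,"dy":0.73,"dz":0,"rx":0,"ry":0,"rz":0},{"dx":-0.16,"dy":0.73,"dz":0,"rx":0,"ry":0,"rz":0},{"dx":-0.16,"dy":0.73,"dz":0,"rx":0,"ry":0,"rz":0},{"dx":-0.16,"dy":0.73,"dz":0,"rx":0,"ry":0,"rz":0},{"dx":-0.16,"dy":0.73,"dz":0,"rx":0,"ry":0,"rz":0},{"dx":-0.16,"dy":0.73,"dz":0,"rx":0,"ry":0,"rz":0},{"dx":-0.16,"dy":0.73,"dz":0,"rx":0,"ry":0,"rz":0}]}}

```text
t: 3.95
tcp_pos: [0.4801, -0.038, 0.2313]
tool_rot: [0.639, 0.769, 0.0, 0.0]
force: [0.3, 1.1, 0.1]
finger_gap: 1.001
gripper_force: 0.0
```

Request:
{"fn": "move_arm", "kwargs": {"targets": [{"dx":-0.16,"dy":0.73,"dz":0,"rx":0,"ry":0,"rz":0},{"dx":-0.16,"dy":0.73,"dz":0,"rx":0,"ry":0,"rz":0},{"dx":-0.16,"dy":0.73,"dz":0,"rx":0,"ry":0,"rz":0},{"dx":-0.16,"dy":0.73,"dz":0,"rx":0,"ry":0,"rz":0},{"dx":-0.16,"dy":0.73,"dz":-0.2,"rx":0,"ry":0,"rz":0},{"dx":-0.16,"dy":0.73,"dz":-0.2,"rx":0,"ry":0,"rz":0},{"dx":-0.16,"dy":0.73,"dz":-0.2,"rx":0,"ry":0,"rz":0},{"dx":-0.16,"dy":0.73,"dz":-0.2,"rx":0,"ry":0,"rz":0},{"dx":-0.16,"dy":0.73,"dz":-0.2,"rx":0,"ry":0,"rz":0},{"dx":-0.16,"dy":0.73,"dz":-0.2,"rx":0,"ry":0,"rz":0}]}}

```text
t: 5.2
tcp_pos: [0.44, 0.1445, 0.2012]
tool_rot: [0.639, 0.769, 0.0, 0.0]
force: [-0.6, -0.3, 0.5]
finger_gap: 1.0
gripper_force: 0.0
```

```bash
python3 - <<'E'
from h import *
import pickle
t,p,r=pose();print(t,p)
m=cams.camera_model('wrist');pickle.dump(m,open('pics/w3.pkl','wb'));snap('wrist','w3')
E
```

```text
5.2 [0.44002758 0.14449433 0.2011826 ]
```

View pics/w3.png

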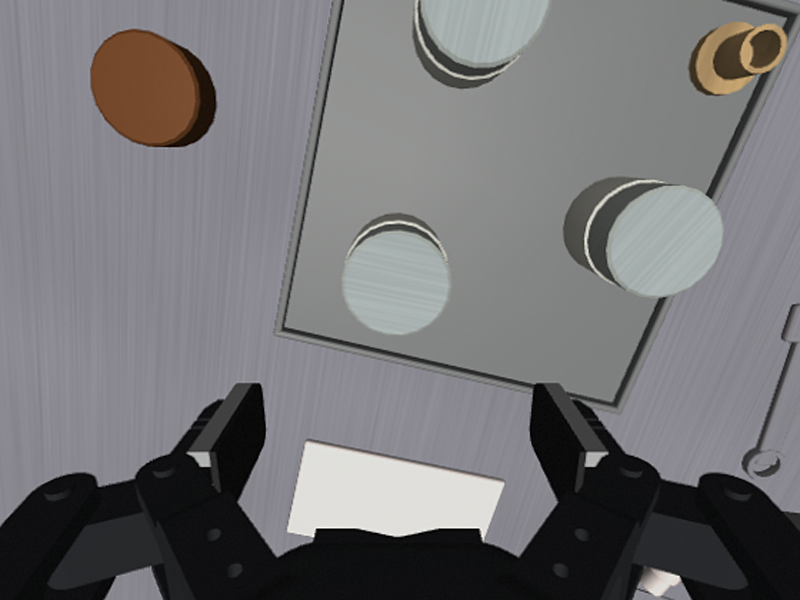

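Lid C's top is at about (396,282), centred between the pads, and lid A's is at about (664,240). The brown cap is well clear to the left. I'll add a small ellipse detector for the lids.

```bash
cat >> h.py <<'E'
import pickle
def blobs(im,mask,amin=1500):
    n,lab,st,ce=cv2.connectedComponentsWithStats(cv2.morphologyEx(mask.astype(np.uint8),cv2.MORPH_OPEN,np.ones((5,5))))
    out=[]
    for i in range(1,n):
        if st[i,4]<amin: continue
        c=max(cv2.findContours((lab==i).astype(np.uint8),cv2.RETR_EXTERNAL,cv2.CHAIN_APPROX_NONE)[0],key=len)
        (e,ax,_)=cv2.fitEllipse(cv2.convexHull(c)) if len(c)>20 else ((0,0),(0,0),0)
        out.append((np.array(e),np.array(ax),st[i]))
    return out
def lidmask(im):
    i=im.astype(int);return (i[...,1]-i[...,0]>7)&(i[...,1]>135)
E
python3 - <<'E'
from h import *
np.set_printoptions(precision=4,suppress=True)
im=np.load('pics/w3.npy');m=pickle.load(open('pics/w3.pkl','rb'))
print(im[197,277],im[150,230],im[230,230],im[168,465],im[340,280])
for e,a,s in blobs(im,lidmask(im)): print(e/.7,a/.7,s,px2w(m,e,.078))
E
```

```text
[164 173 172] [143 144 143] [135 135 135] [165 173 173] [224 223 219]
[486.4958 -10.4071] [124.1226 146.2521] [ 297    0   87   44 2891] [[0.4554 0.305  0.078 ]]
[666.0817 241.7933] [ 97.8738 117.9835] [ 428  133   77   74 4422] [[0.5887 0.201  0.078 ]]
[395.9163 283.7127] [ 99.7556 102.9446] [ 242  164   72   70 3944] [[0.4387 0.1474 0.078 ]]
```

Request:
{"fn": "move_arm", "kwargs": {"targets": [{"dx":-0.04,"dy":0.1,"dz":-0.8,"rx":0,"ry":0,"rz":0},{"dx":0,"dy":0,"dz":-0.8,"rx":0,"ry":0,"rz":0},{"dx":0,"dy":0,"dz":-0.8,"rx":0,"ry":0,"rz":0},{"dx":0,"dy":0,"dz":-0.8,"rx":0,"ry":0,"rz":0},{"dx":0,"dy":0,"dz":-0.8,"rx":0,"ry":0,"rz":0},{"dx":0,"dy":0,"dz":-0.8,"rx":0,"ry":0,"rz":0},{"dx":0,"dy":0,"dz":-0.8,"rx":0,"ry":0,"rz":0},{"dx":0,"dy":0,"dz":-0.44,"rx":0,"ry":0,"rz":0},{"dx":0,"dy":0,"dz":0,"rx":0,"ry":0,"rz":0},{"dx":0,"dy":0,"dz":0,"rx":0,"ry":0,"rz":0}]}}

```text
t: 6.5
tcp_pos: [0.4398, 0.1459, 0.0508]
tool_rot: [0.639, 0.769, 0.0, 0.0]
force: [-0.2, -0.8, 0.2]
finger_gap: 1.006
gripper_force: 0.0
```

Request:
{"fn": "move_arm", "kwargs": {"targets": [{"dx":0,"dy":0,"dz":0,"rx":0,"ry":0,"rz":0},{"dx":0,"dy":0,"dz":0,"rx":0,"ry":0,"rz":0},{"dx":0,"dy":0,"dz":0,"rx":0,"ry":0,"rz":0},{"dx":0,"dy":0,"dz":0,"rx":0,"ry":0,"rz":0},{"dx":0,"dy":0,"dz":0,"rx":0,"ry":0,"rz":0},{"dx":0,"dy":0,"dz":0,"rx":0,"ry":0,"rz":0},{"dx":0,"dy":0,"dz":0,"rx":0,"ry":0,"rz":0},{"dx":0,"dy":0,"dz":0,"rx":0,"ry":0,"rz":0},{"dx":0,"dy":0,"dz":0,"rx":0,"ry":0,"rz":0},{"dx":0,"dy":0,"dz":0,"rx":0,"ry":0,"rz":0}], "claw": 50, "newtons": 40}}

```text
t: 7.75
tcp_pos: [0.4399, 0.1459, 0.0515]
tool_rot: [0.639, 0.769, 0.001, 0.001]
force: [0.3, 0.8, 6.6]
finger_gap: 0.778
gripper_force: 42.8
```

```bash
python3 - <<'E'
from h import *
t,p,r=pose();print(t,p)
m=cams.camera_model('wrist');pickle.dump(m,open('pics/w4.pkl','wb'));snap('wrist','w4')
E
```

```text
7.75 [0.43988748 0.14588961 0.05153025]
```

View pics/w4.png

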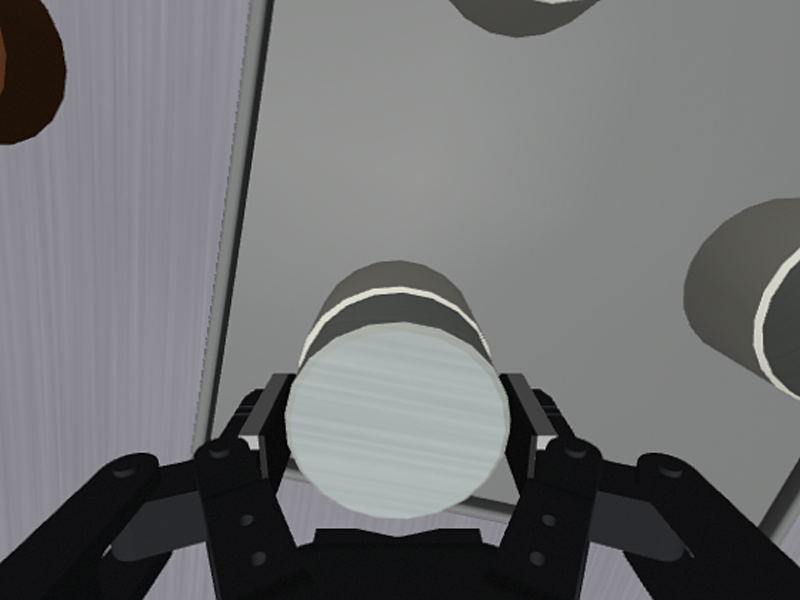

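The pads hold lid C firmly, with a gap of 0.778 and the lid top at about (397,420). Next I lift it and carry it to the middle of the board.

Request:
{"fn": "move_arm", "kwargs": {"targets": [{"dx":0,"dy":0,"dz":0.3,"rx":0,"ry":0,"rz":0},{"dx":0,"dy":0,"dz":0.7,"rx":0,"ry":0,"rz":0},{"dx":0,"dy":0,"dz":1,"rx":0,"ry":0,"rz":0},{"dx":0,"dy":0,"dz":1,"rx":0,"ry":0,"rz":0},{"dx":0.15,"dy":-0.9,"dz":0,"rx":0,"ry":0,"rz":0},{"dx":0.15,"dy":-0.9,"dz":0,"rx":0,"ry":0,"rz":0},{"dx":0.15,"dy":-0.9,"dz":0,"rx":0,"ry":0,"rz":0},{"dx":0.15,"dy":-0.9,"dz":0,"rx":0,"ry":0,"rz":0},{"dx":0.15,"dy":-0.9,"dz":0,"rx":0,"ry":0,"rz":0},{"dx":0.15,"dy":-0.9,"dz":0,"rx":0,"ry":0,"rz":0}]}}

```text
t: 9.05
tcp_pos: [0.4619, 0.0101, 0.1258]
tool_rot: [0.639, 0.769, 0.0, 0.0]
force: [0.6, -0.0, -0.1]
finger_gap: 0.773
gripper_force: 44.7
```

Request:
{"fn": "move_arm", "kwargs": {"targets": [{"dx":0.15,"dy":-0.9,"dz":0,"rx":0,"ry":0,"rz":0},{"dx":0.15,"dy":-0.9,"dz":0,"rx":0,"ry":0,"rz":0},{"dx":0.15,"dy":-0.9,"dz":0,"rx":0,"ry":0,"rz":0},{"dx":0.15,"dy":-0.9,"dz":0,"rx":0,"ry":0,"rz":0},{"dx":0,"dy":0,"dz":-1,"rx":0,"ry":0,"rz":0},{"dx":0,"dy":0,"dz":-1,"rx":0,"ry":0,"rz":0},{"dx":0,"dy":0,"dz":-1,"rx":0,"ry":0,"rz":0},{"dx":0,"dy":0,"dz":-0.8,"rx":0,"ry":0,"rz":0},{"dx":0,"dy":0,"dz":-0.5,"rx":0,"ry":0,"rz":0},{"dx":0,"dy":0,"dz":-0.28,"rx":0,"ry":0,"rz":0}]}}

```text
t: 10.3
tcp_pos: [0.4769, -0.0792, 0.0105]
tool_rot: [0.639, 0.769, -0.0, -0.0]
force: [-0.4, 0.9, 0.1]
finger_gap: 0.774
gripper_force: 44.7
```

Request:
{"fn": "move_arm", "kwargs": {"targets": [{"dx":0,"dy":0,"dz":0,"rx":0,"ry":0,"rz":0},{"dx":0,"dy":0,"dz":0,"rx":0,"ry":0,"rz":0},{"dx":0,"dy":0,"dz":0,"rx":0,"ry":0,"rz":0},{"dx":0,"dy":0,"dz":0,"rx":0,"ry":0,"rz":0},{"dx":0,"dy":0,"dz":0.5,"rx":0,"ry":0,"rz":0},{"dx":0,"dy":0,"dz":1,"rx":0,"ry":0,"rz":0},{"dx":0,"dy":0,"dz":1,"rx":0,"ry":0,"rz":0},{"dx":0,"dy":0,"dz":1,"rx":0,"ry":0,"rz":0},{"dx":0,"dy":0,"dz":1,"rx":0,"ry":0,"rz":0},{"dx":0,"dy":0,"dz":1,"rx":0,"ry":0,"rz":0}], "claw": 100}}

```text
t: 11.55
tcp_pos: [0.4767, -0.0791, 0.15]
tool_rot: [0.639, 0.769, 0.0, 0.0]
force: [0.1, 0.1, -0.0]
finger_gap: 1.001
gripper_force: 0.0
```

Request:
{"fn": "move_arm", "kwargs": {"targets": [{"dx":-0.066,"dy":-0.615,"dz":-0.214,"rx":-0.098,"ry":-0.0204,"rz":0.004},{"dx":-0.066,"dy":-0.615,"dz":-0.214,"rx":-0.098,"ry":-0.0204,"rz":0.004},{"dx":-0.066,"dy":-0.615,"dz":-0.214,"rx":-0.098,"ry":-0.0204,"rz":0.004},{"dx":-0.066,"dy":-0.615,"dz":-0.214,"rx":-0.098,"ry":-0.0204,"rz":0.004},{"dx":-0.066,"dy":-0.615,"dz":-0.214,"rx":-0.098,"ry":-0.0204,"rz":0.004},{"dx":-0.066,"dy":-0.615,"dz":-0.214,"rx":-0.098,"ry":-0.0204,"rz":0.004},{"dx":-0.066,"dy":-0.615,"dz":-0.214,"rx":-0.098,"ry":-0.0204,"rz":0.004},{"dx":-0.066,"dy":-0.615,"dz":-0.214,"rx":-0.098,"ry":-0.0204,"rz":0.004},{"dx":-0.066,"dy":-0.615,"dz":-0.214,"rx":-0.098,"ry":-0.0204,"rz":0.004},{"dx":-0.066,"dy":-0.615,"dz":-0.214,"rx":-0.098,"ry":-0.0204,"rz":0.004}], "claw": 40}}

```text
t: 12.8
tcp_pos: [0.4606, -0.2337, 0.0958]
tool_rot: [0.609, 0.749, -0.162, 0.204]
force: [0.4, -1.3, 0.5]
finger_gap: 0.398
gripper_force: 0.0
```

```bash
python3 - <<'E'
from h import *
t,p,r=pose();print(t,p,r.as_matrix().round(3))
m=cams.camera_model('wrist');pickle.dump(m,open('pics/w5.pkl','wb'));snap('wrist','w5')
E
```

```text
12.8 [ 0.46060299 -0.23367433  0.09576827] [[-0.174  0.979  0.109]
 [ 0.846  0.205 -0.491]
 [-0.503  0.006 -0.864]]
```

View pics/w5.png

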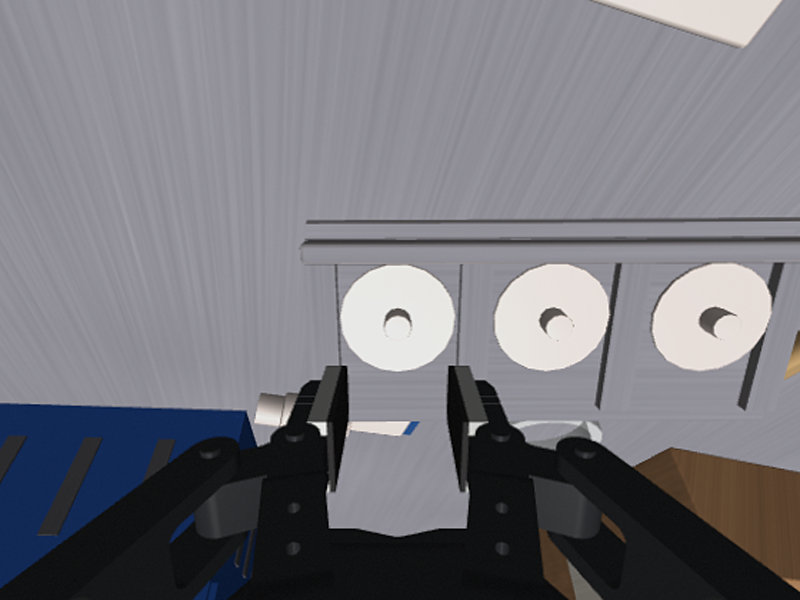

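Disc 1 is straight ahead of the pads. Its flange spans x 340–455 and y 264–371, with the knob tip at (398,326). Now I'll fit its offset in the tool frame.

```bash
cat >> h.py <<'E'
from scipy.optimize import least_squares
def fitdisc(m,p,r,ext,tip=None,rad=.028,normal=None):
    """ext=(l,r,t,b) in picture px(800 scale) of a circle, in plane with normal (tool z default); returns centre in tool frame"""
    a=np.linspace(0,2*np.pi,72)
    def f(q):
        c=np.c_[rad*np.cos(a)+q[0],rad*np.sin(a)+q[1],np.full(72,q[2])]
        u=w2px(m,r.apply(c)+p)/.7
        e=[u[:,0].min()-ext[0],u[:,0].max()-ext[1],u[:,1].min()-ext[2],u[:,1].max()-ext[3]]
        if tip is not None: e+=list(w2px(m,r.apply([[q[0],q[1],q[2]-.0115]])+p)[0]/.7-tip)
        return e
    s=least_squares(f,[0,0,.06]);return s.x,s.fun
E
python3 - <<'E'
from h import *
np.set_printoptions(precision=4,suppress=True)
m=pickle.load(open('pics/w5.pkl','rb'));t,p,r=pose()
x,e=fitdisc(m,p,r,(340,455,264,371),(398,325.5));print(x,e,r.apply(x)+p,r.as_matrix()@np.array([x[0],x[1],x[2]-.003])/.025)
E
```

```text
[0.0001 0.0014 0.0672] [ 0.5428 -0.2511 -1.0771 -0.6335 -0.2785  1.6465] [ 0.4682 -0.2667  0.0366] [ 0.3285 -1.2471 -2.2194]
```

Request:
{"fn": "move_arm", "kwargs": {"targets": [{"dx":0.035,"dy":-0.16,"dz":-0.281,"rx":0,"ry":0,"rz":0},{"dx":0.035,"dy":-0.16,"dz":-0.281,"rx":0,"ry":0,"rz":0},{"dx":0.035,"dy":-0.16,"dz":-0.281,"rx":0,"ry":0,"rz":0},{"dx":0.035,"dy":-0.16,"dz":-0.281,"rx":0,"ry":0,"rz":0},{"dx":0.035,"dy":-0.16,"dz":-0.281,"rx":0,"ry":0,"rz":0},{"dx":0.035,"dy":-0.16,"dz":-0.281,"rx":0,"ry":0,"rz":0},{"dx":0.035,"dy":-0.16,"dz":-0.281,"rx":0,"ry":0,"rz":0},{"dx":0.035,"dy":-0.16,"dz":-0.281,"rx":0,"ry":0,"rz":0},{"dx":0,"dy":0,"dz":0,"rx":0,"ry":0,"rz":0},{"dx":0,"dy":0,"dz":0,"rx":0,"ry":0,"rz":0}]}}

```text
t: 14.1
tcp_pos: [0.4736, -0.2645, 0.0448]
tool_rot: [0.611, 0.75, -0.162, 0.196]
force: [-0.3, -0.2, 0.1]
finger_gap: 0.398
gripper_force: 0.0
```

Request:
{"fn": "move_arm", "kwargs": {"targets": [{"dx":0,"dy":0,"dz":0,"rx":0,"ry":0,"rz":0},{"dx":0,"dy":0,"dz":0,"rx":0,"ry":0,"rz":0},{"dx":0,"dy":0,"dz":0,"rx":0,"ry":0,"rz":0},{"dx":0,"dy":0,"dz":0,"rx":0,"ry":0,"rz":0},{"dx":0,"dy":0,"dz":0,"rx":0,"ry":0,"rz":0},{"dx":0,"dy":0,"dz":0,"rx":0,"ry":0,"rz":0},{"dx":0,"dy":0,"dz":0,"rx":0,"ry":0,"rz":0},{"dx":0,"dy":0,"dz":0,"rx":0,"ry":0,"rz":0},{"dx":0,"dy":0,"dz":0,"rx":0,"ry":0,"rz":0},{"dx":0,"dy":0,"dz":0,"rx":0,"ry":0,"rz":0}], "claw": 0, "newtons": 40}}

```text
t: 15.35
tcp_pos: [0.4736, -0.2644, 0.0451]
tool_rot: [0.611, 0.75, -0.162, 0.196]
force: [-1.0, 3.2, 4.8]
finger_gap: 0.119
gripper_force: 39.4
```

```bash
python3 - <<'E'
from h import *
t,p,r=pose();print(t,p)
m=cams.camera_model('wrist');pickle.dump(m,open('pics/w6.pkl','wb'));snap('wrist','w6')
E
```

```text
15.35 [ 0.47358186 -0.26442822  0.04508278]
```

View pics/w6.png

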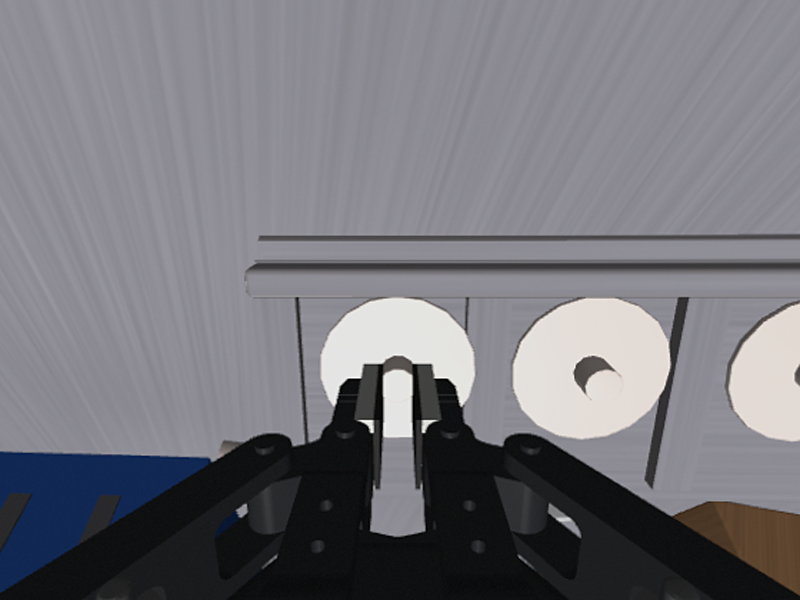

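```bash
python3 - <<'E'
from h import *
np.set_printoptions(precision=4,suppress=True)
s=sensors.sense();print(np.array(s['q']),s['qd'],s['t']);t,p,r=pose();print(r.as_matrix())
x,e=fitdisc(pickle.load(open('pics/w6.pkl','rb')),p,r,(321,475,297,437.5));print(x,e)
E
```

```text
[-0.5089  0.7407  1.9923 -1.4301  0.3882  0.6379] [-0.0002 -0.002   0.0018  0.0021 -0.001  -0.0012] 15.4
[[-0.1766  0.9796  0.0961]
 [ 0.8524  0.201  -0.4828]
 [-0.4922 -0.0033 -0.8705]]
[0.0025 0.0003 0.0078] [-0.1849  0.1848  0.1944 -0.2144]
```

The wrist shows the pads high on the knob. Joint 4 hit its −1.43 limit, so the last move was cut short and about 8 mm of standoff remains. I'll reopen, ease the tilt by 8°, go 5 mm lower and close again.

Request:
{"fn": "move_arm", "kwargs": {"targets": [{"dx":0,"dy":0,"dz":0,"rx":0,"ry":0,"rz":0},{"dx":0,"dy":0,"dz":0,"rx":0,"ry":0,"rz":0},{"dx":0,"dy":0,"dz":0,"rx":0,"ry":0,"rz":0},{"dx":0,"dy":0,"dz":0,"rx":0.065,"ry":0.014,"rz":0},{"dx":0,"dy":0,"dz":0,"rx":0.065,"ry":0.014,"rz":0},{"dx":0,"dy":0,"dz":0,"rx":0.065,"ry":0.014,"rz":0},{"dx":0,"dy":0,"dz":-0.05,"rx":0.065,"ry":0.014,"rz":0},{"dx":0,"dy":0,"dz":-0.15,"rx":0,"ry":0,"rz":0},{"dx":0,"dy":0,"dz":0,"rx":0,"ry":0,"rz":0},{"dx":0,"dy":0,"dz":0,"rx":0,"ry":0,"rz":0}], "claw": 40}}

```text
t: 16.65
tcp_pos: [0.4734, -0.2642, 0.0396]
tool_rot: [0.62, 0.762, -0.12, 0.143]
force: [-0.9, -0.1, 0.1]
finger_gap: 0.4
gripper_force: 0.0
```

```bash
python3 - <<'E'
from h import *
np.set_printoptions(precision=4,suppress=True)
s=sensors.sense();print(np.array(s['q']),s['force']);t,p,r=pose();print(p,r.as_matrix()[:,2])
E
```

```text
[-0.5682  0.7206  1.9439 -0.9174  0.3418  0.0799] [-0.9162 -0.1024  0.0785]
[ 0.4734 -0.2642  0.0396] [ 0.0689 -0.3597 -0.9305]
```

Request:
{"fn": "move_arm", "kwargs": {"targets": [{"dx":0,"dy":0,"dz":0,"rx":0,"ry":0,"rz":0},{"dx":0,"dy":0,"dz":0,"rx":0,"ry":0,"rz":0},{"dx":0,"dy":0,"dz":0,"rx":0,"ry":0,"rz":0},{"dx":0,"dy":0,"dz":0,"rx":0,"ry":0,"rz":0},{"dx":0,"dy":0,"dz":0,"rx":0,"ry":0,"rz":0},{"dx":-0.05,"dy":0.245,"dz":0.433,"rx":0,"ry":0,"rz":0},{"dx":-0.05,"dy":0.245,"dz":0.433,"rx":0,"ry":0,"rz":0},{"dx":-0.05,"dy":0.245,"dz":0.433,"rx":0,"ry":0,"rz":0},{"dx":-0.05,"dy":0.245,"dz":0.433,"rx":0,"ry":0,"rz":0},{"dx":-0.05,"dy":0.245,"dz":0.433,"rx":0,"ry":0,"rz":0}], "claw": 0, "newtons": 50}}

```text
t: 17.9
tcp_pos: [0.4672, -0.2337, 0.0944]
tool_rot: [0.621, 0.762, -0.12, 0.143]
force: [0.7, 0.8, 1.5]
finger_gap: 0.117
gripper_force: 49.1
```

Request:
{"fn": "move_arm", "kwargs": {"targets": [{"dx":-0.077,"dy":0.837,"dz":0.161,"rx":0.07,"ry":0.0146,"rz":0},{"dx":-0.077,"dy":0.837,"dz":0.161,"rx":0.07,"ry":0.0146,"rz":0},{"dx":-0.077,"dy":0.837,"dz":0.161,"rx":0.07,"ry":0.0146,"rz":0},{"dx":-0.077,"dy":0.837,"dz":0.161,"rx":0.07,"ry":0.0146,"rz":0},{"dx":-0.077,"dy":0.837,"dz":0.161,"rx":0.07,"ry":0.0146,"rz":0},{"dx":-0.077,"dy":0.837,"dz":0.161,"rx":0.07,"ry":0.0146,"rz":0},{"dx":-0.077,"dy":0.837,"dz":0.161,"rx":0.07,"ry":0.0146,"rz":0},{"dx":-0.077,"dy":0.837,"dz":0.161,"rx":0.07,"ry":0.0146,"rz":0},{"dx":-0.077,"dy":0.837,"dz":0.161,"rx":0.07,"ry":0.0146,"rz":0},{"dx":-0.077,"dy":0.837,"dz":0.161,"rx":0.07,"ry":0.0146,"rz":0}]}}

```text
t: 19.15
tcp_pos: [0.448, -0.0237, 0.1347]
tool_rot: [0.631, 0.776, -0.002, -0.002]
force: [-0.0, -0.8, -0.4]
finger_gap: 0.116
gripper_force: 49.1
```

Request:
{"fn": "move_arm", "kwargs": {"targets": [{"dx":-0.077,"dy":0.837,"dz":0.161,"rx":0.07,"ry":0.0146,"rz":0},{"dx":-0.077,"dy":0.837,"dz":0.161,"rx":0.07,"ry":0.0146,"rz":0},{"dx":-0.077,"dy":0.837,"dz":0.161,"rx":0.07,"ry":0.0146,"rz":0},{"dx":-0.077,"dy":0.837,"dz":0.161,"rx":0.07,"ry":0.0146,"rz":0},{"dx":0,"dy":0,"dz":0,"rx":0,"ry":0,"rz":0},{"dx":0,"dy":0,"dz":0,"rx":0,"ry":0,"rz":0},{"dx":0,"dy":0,"dz":0,"rx":0,"ry":0,"rz":0},{"dx":0,"dy":0,"dz":0,"rx":0,"ry":0,"rz":0},{"dx":0,"dy":0,"dz":0,"rx":0,"ry":0,"rz":0},{"dx":0,"dy":0,"dz":0,"rx":0,"ry":0,"rz":0}]}}

```text
t: 20.4
tcp_pos: [0.4405, 0.0588, 0.1503]
tool_rot: [0.629, 0.774, 0.045, -0.059]
force: [0.8, 0.1, -0.1]
finger_gap: 0.116
gripper_force: 49.1
```

```bash
python3 - <<'E'
from h import *
t,p,r=pose();print(t,p,r.as_matrix().round(3))
m=cams.camera_model('wrist');pickle.dump(m,open('pics/w7.pkl','wb'));snap('wrist','w7')
E
```

```text
20.4 [0.44050158 0.05884265 0.15031362] [[-0.201  0.979 -0.036]
 [ 0.968  0.204  0.144]
 [ 0.148 -0.006 -0.989]]
```

View pics/w7.png

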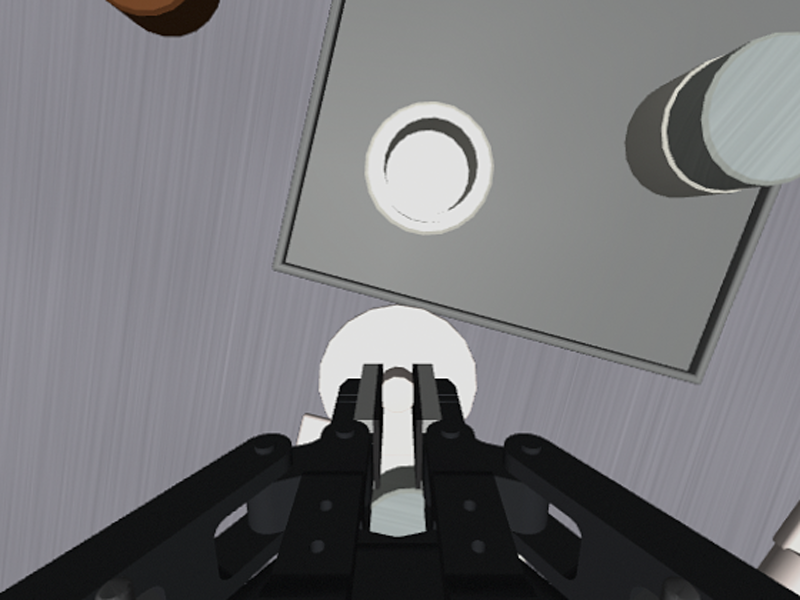

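The open jar C is seen with its outline at x 366–493, y 101–235 and the mouth at about x 385–478, y 117–222. The held disc's flange spans x 319–476 with its top edge at 306. I'll compute both in the world frame.

```bash
cat >> h.py <<'E'
def fitw(m,ext,rad,z=None,g=(.45,.1,.1)):
    """level circle in world; ext=(l,r,t,b), None to skip; z fixed or free"""
    a=np.linspace(0,2*np.pi,90)
    def f(q):
        u=w2px(m,np.c_[rad*np.cos(a)+q[0],rad*np.sin(a)+q[1],np.full(90,q[2] if z is None else z)])/.7
        v=[u[:,0].min(),u[:,0].max(),u[:,1].min(),u[:,1].max()]
        return [a_-b for a_,b in zip(v,ext) if b is not None]
    s=least_squares(f,g if z is None else g[:2],x_scale=.01);return s.x.round(4),np.array(s.fun).round(1)
E
python3 - <<'E'
from h import *
m=pickle.load(open('pics/w7.pkl','rb'))
print('outer',fitw(m,(366,493,101,235),.035,.048));print('outerfree',fitw(m,(366,493,101,235),.035));print('mouth',fitw(m,(385,478,117,222),.024,.060))
print('disc',fitw(m,(319,476,306,None),.028,None,(.44,.06,.145)))
im=np.load('pics/w7.npy');c=im[60:175,245:360,::-1]
import cv2;print(np.unique((cv2.cvtColor(c,6)//8)*8,return_counts=True))
E
```

```text
outer (array([0.4395, 0.1462]), array([-1.5,  1.5, -0.3,  0.4]))
outerfree (array([0.4397, 0.1467, 0.0445]), array([-0.6,  0.6,  0.6, -0.6]))
mouth (array([0.4402, 0.1446]), array([-0.2,  0.3,  4. , -4.3]))
disc (array([0.4405, 0.0592, 0.1465]), array([0., 0., 0.]))
(array([ 48,  56,  64,  72,  80,  88,  96, 104, 112, 120, 128, 136, 144,
       152, 160, 168, 176, 184, 192, 200, 208, 216, 224, 232], dtype=uint8), array([   2,   43,  272,  264,   24,   35,   24,   19,   17,   19,    8,
       2090, 4406,  116,   91,   91,  107,  215,  157,  168,  165,  259,
       4606,   27]))
```

Request:
{"fn": "move_arm", "kwargs": {"targets": [{"dx":-0.007,"dy":0.697,"dz":0,"rx":0,"ry":0,"rz":0},{"dx":-0.007,"dy":0.697,"dz":0,"rx":0,"ry":0,"rz":0},{"dx":-0.007,"dy":0.697,"dz":0,"rx":0,"ry":0,"rz":0},{"dx":-0.007,"dy":0.697,"dz":0,"rx":0,"ry":0,"rz":0},{"dx":-0.007,"dy":0.697,"dz":0,"rx":0,"ry":0,"rz":0},{"dx":0,"dy":0,"dz":-0.6,"rx":0,"ry":0,"rz":0},{"dx":0,"dy":0,"dz":-0.7,"rx":0,"ry":0,"rz":0},{"dx":0,"dy":0,"dz":-0.7,"rx":0,"ry":0,"rz":0},{"dx":0,"dy":0,"dz":-0.5,"rx":0,"ry":0,"rz":0},{"dx":0,"dy":0,"dz":-0.3,"rx":0,"ry":0,"rz":0}]}}

```text
t: 21.7
tcp_pos: [0.4396, 0.1461, 0.0797]
tool_rot: [0.629, 0.774, 0.045, -0.06]
force: [0.1, -0.6, -0.3]
finger_gap: 0.12
gripper_force: 49.1
```

Request:
{"fn": "move_arm", "kwargs": {"targets": [{"dx":0,"dy":0,"dz":-0.1,"rx":0,"ry":0,"rz":0},{"dx":0,"dy":0,"dz":-0.1,"rx":0,"ry":0,"rz":0},{"dx":0,"dy":0,"dz":-0.1,"rx":0,"ry":0,"rz":0},{"dx":0,"dy":0,"dz":-0.1,"rx":0,"ry":0,"rz":0},{"dx":0,"dy":0,"dz":0,"rx":0,"ry":0,"rz":0},{"dx":0,"dy":0,"dz":0,"rx":0,"ry":0,"rz":0},{"dx":0,"dy":0,"dz":0,"rx":0,"ry":0,"rz":0},{"dx":0,"dy":0,"dz":0,"rx":0,"ry":0,"rz":0},{"dx":0,"dy":0,"dz":0,"rx":0,"ry":0,"rz":0},{"dx":0,"dy":0,"dz":0,"rx":0,"ry":0,"rz":0}]}}

```text
t: 22.95
tcp_pos: [0.4396, 0.1461, 0.0704]
tool_rot: [0.629, 0.774, 0.045, -0.059]
force: [0.0, -0.0, 0.2]
finger_gap: 0.114
gripper_force: 49.1
```

Request:
{"fn": "move_arm", "kwargs": {"targets": [{"dx":0,"dy":0,"dz":-0.06,"rx":0,"ry":0,"rz":0},{"dx":0,"dy":0,"dz":-0.06,"rx":0,"ry":0,"rz":0},{"dx":0,"dy":0,"dz":-0.04,"rx":0,"ry":0,"rz":0},{"dx":0,"dy":0,"dz":0,"rx":0,"ry":0,"rz":0},{"dx":0,"dy":0,"dz":0,"rx":0,"ry":0,"rz":0},{"dx":0,"dy":0,"dz":0,"rx":0,"ry":0,"rz":0},{"dx":0,"dy":0,"dz":0,"rx":0,"ry":0,"rz":0},{"dx":0,"dy":0,"dz":0,"rx":0,"ry":0,"rz":0},{"dx":0,"dy":0,"dz":0,"rx":0,"ry":0,"rz":0},{"dx":0,"dy":0,"dz":0,"rx":0,"ry":0,"rz":0}]}}

```text
t: 24.2
tcp_pos: [0.4397, 0.1461, 0.0664]
tool_rot: [0.629, 0.774, 0.045, -0.059]
force: [0.3, 0.5, 0.0]
finger_gap: 0.116
gripper_force: 49.1
```

Request:
{"fn": "move_arm", "kwargs": {"targets": [{"dx":0,"dy":0,"dz":0,"rx":0,"ry":0,"rz":0},{"dx":0,"dy":0,"dz":0,"rx":0,"ry":0,"rz":0},{"dx":0,"dy":0,"dz":0,"rx":0,"ry":0,"rz":0},{"dx":0,"dy":0,"dz":0,"rx":0,"ry":0,"rz":0},{"dx":0,"dy":0,"dz":0.3,"rx":0,"ry":0,"rz":0},{"dx":0,"dy":0,"dz":0.8,"rx":0,"ry":0,"rz":0},{"dx":0,"dy":0,"dz":0.8,"rx":0,"ry":0,"rz":0},{"dx":0,"dy":0,"dz":0.8,"rx":0,"ry":0,"rz":0},{"dx":0,"dy":0,"dz":0.8,"rx":0,"ry":0,"rz":0},{"dx":0.15,"dy":-0.9,"dz":0,"rx":0,"ry":0,"rz":0}], "claw": 40}}

```text
t: 25.45
tcp_pos: [0.4439, 0.1242, 0.1558]
tool_rot: [0.628, 0.775, 0.046, -0.058]
force: [0.7, -0.4, -0.5]
finger_gap: 0.397
gripper_force: 0.0
```

Request:
{"fn": "move_arm", "kwargs": {"targets": [{"dx":0.149,"dy":-0.9,"dz":0,"rx":-0.0306,"ry":-0.0077,"rz":0},{"dx":0.149,"dy":-0.9,"dz":0,"rx":-0.0306,"ry":-0.0077,"rz":0},{"dx":0.149,"dy":-0.9,"dz":0,"rx":-0.0306,"ry":-0.0077,"rz":0},{"dx":0.149,"dy":-0.9,"dz":0,"rx":-0.0306,"ry":-0.0077,"rz":0},{"dx":0.149,"dy":-0.9,"dz":0,"rx":-0.0306,"ry":-0.0077,"rz":0},{"dx":0.149,"dy":-0.9,"dz":0,"rx":-0.0306,"ry":-0.0077,"rz":0},{"dx":0.149,"dy":-0.9,"dz":0,"rx":-0.0306,"ry":-0.0077,"rz":0},{"dx":0.149,"dy":-0.9,"dz":0,"rx":-0.0306,"ry":-0.0077,"rz":0},{"dx":0.149,"dy":-0.9,"dz":0,"rx":-0.0306,"ry":-0.0077,"rz":0},{"dx":0,"dy":0,"dz":0,"rx":0,"ry":0,"rz":0}], "claw": 100}}

```text
t: 26.7
tcp_pos: [0.4775, -0.0805, 0.1539]
tool_rot: [0.632, 0.775, 0.0, 0.001]
force: [0.2, -0.2, -0.1]
finger_gap: 0.999
gripper_force: 0.0
```

```bash
python3 - <<'E'
from h import *
np.set_printoptions(precision=4,suppress=True)
t,p,r=pose();print(t,p,r.as_matrix().round(3)[:,2]);m=cams.camera_model('wrist');snap('wrist','w8');im=np.load('pics/w8.npy')
for e,a,s in blobs(im,lidmask(im)): print(e/.7,a/.7,s,px2w(m,e,.036))
E
```

```text
26.7 [ 0.4775 -0.0805  0.1539] [ 0.001 -0.    -1.   ]
[395.7797 286.2444] [ 99.9347 103.9073] [ 242  166   72   69 3185] [[ 0.4763 -0.0777  0.036 ]]
```

Request:
{"fn": "move_arm", "kwargs": {"targets": [{"dx":-0.02,"dy":0.06,"dz":-0.9,"rx":0,"ry":0,"rz":0},{"dx":0,"dy":0,"dz":-0.9,"rx":0,"ry":0,"rz":0},{"dx":0,"dy":0,"dz":-0.9,"rx":0,"ry":0,"rz":0},{"dx":0,"dy":0,"dz":-0.9,"rx":0,"ry":0,"rz":0},{"dx":0,"dy":0,"dz":-0.9,"rx":0,"ry":0,"rz":0},{"dx":0,"dy":0,"dz":-0.7,"rx":0,"ry":0,"rz":0},{"dx":0,"dy":0,"dz":-0.4,"rx":0,"ry":0,"rz":0},{"dx":0,"dy":0,"dz":-0.1,"rx":0,"ry":0,"rz":0},{"dx":0,"dy":0,"dz":0,"rx":0,"ry":0,"rz":0},{"dx":0,"dy":0,"dz":0,"rx":0,"ry":0,"rz":0}]}}

```text
t: 28.0
tcp_pos: [0.4768, -0.0775, 0.0119]
tool_rot: [0.631, 0.776, 0.001, 0.001]
force: [-0.2, -0.6, 0.4]
finger_gap: 1.001
gripper_force: 0.0
```

Request:
{"fn": "move_arm", "kwargs": {"targets": [{"dx":0,"dy":0,"dz":0,"rx":0,"ry":0,"rz":0},{"dx":0,"dy":0,"dz":0,"rx":0,"ry":0,"rz":0},{"dx":0,"dy":0,"dz":0,"rx":0,"ry":0,"rz":0},{"dx":0,"dy":0,"dz":0,"rx":0,"ry":0,"rz":0},{"dx":0,"dy":0,"dz":0,"rx":0,"ry":0,"rz":0},{"dx":0,"dy":0,"dz":0.4,"rx":0,"ry":0,"rz":0},{"dx":0,"dy":0,"dz":1,"rx":0,"ry":0,"rz":0},{"dx":0,"dy":0,"dz":1,"rx":0,"ry":0,"rz":0},{"dx":0,"dy":0,"dz":1,"rx":0,"ry":0,"rz":0},{"dx":0,"dy":0,"dz":1,"rx":0,"ry":0,"rz":0}], "claw": 50}}

```text
t: 29.25
tcp_pos: [0.4762, -0.0774, 0.1226]
tool_rot: [0.631, 0.776, 0.0, 0.0]
force: [-0.4, -0.5, -0.1]
finger_gap: 0.768
gripper_force: 55.6
```

Request:
{"fn": "move_arm", "kwargs": {"targets": [{"dx":-0.1,"dy":0.7,"dz":0,"rx":0,"ry":0,"rz":0},{"dx":-0.15,"dy":0.9,"dz":0,"rx":0,"ry":0,"rz":0},{"dx":-0.15,"dy":0.9,"dz":0,"rx":0,"ry":0,"rz":0},{"dx":-0.15,"dy":0.9,"dz":0,"rx":0,"ry":0,"rz":0},{"dx":-0.15,"dy":0.9,"dz":0,"rx":0,"ry":0,"rz":0},{"dx":-0.15,"dy":0.9,"dz":0,"rx":0,"ry":0,"rz":0},{"dx":0,"dy":0,"dz":0,"rx":0,"ry":0,"rz":0},{"dx":0,"dy":0,"dz":0,"rx":0,"ry":0,"rz":0},{"dx":0,"dy":0,"dz":0,"rx":0,"ry":0,"rz":0},{"dx":0,"dy":0,"dz":0,"rx":0,"ry":0,"rz":0}]}}

```text
t: 30.5
tcp_pos: [0.4553, 0.052, 0.1213]
tool_rot: [0.631, 0.775, 0.0, 0.0]
force: [-0.5, -0.9, 0.0]
finger_gap: 0.769
gripper_force: 55.7
```

```bash
python3 - <<'E'
from h import *
t,p,r=pose();print(t,p,r.as_matrix().round(3)[:,2])
m=cams.camera_model('wrist');pickle.dump(m,open('pics/w9.pkl','wb'));snap('wrist','w9')
E
```

```text
30.5 [0.45531934 0.05204623 0.1213083 ] [ 0.001  0.    -1.   ]
```

View pics/w9.png

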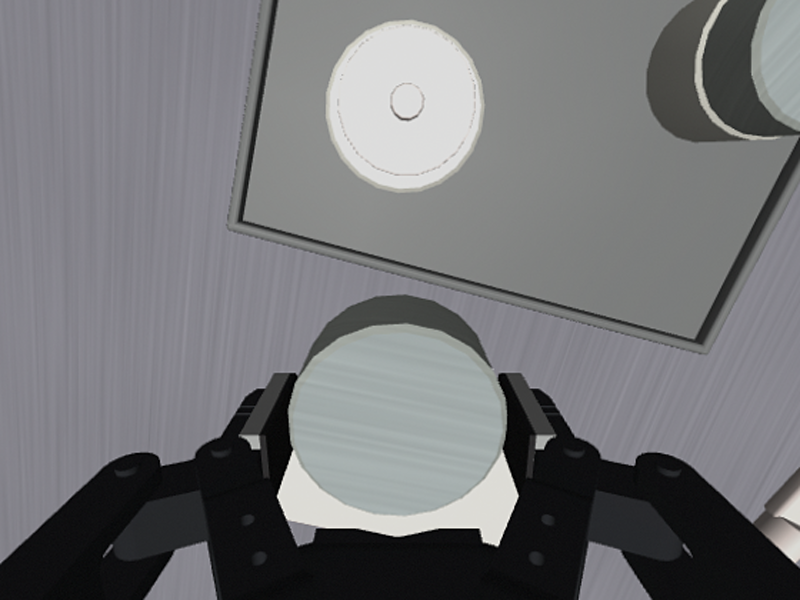

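The disc sits flat in jar C: its outline spans x 326–484, y 20–193, with the knob upright at (407,101). The held lid's top spans x 289–507, y 323–516. I'll compute the shift from one to the other.

```bash
python3 - <<'E'
from h import *
m=pickle.load(open('pics/w9.pkl','rb'));t,p,r=pose();print(t,p)
print('jar',fitw(m,(326,484,20,193),.035,.048),fitw(m,(337,476,None,176),.028,.0625))
print('knobtip',px2w(m,np.array([[407,101]])*.7,.074))
print('lid',fitw(m,(289,507,323,516),.0335,None,(.455,.05,.15)))
E
```

```text
30.55 [0.45533345 0.05208004 0.12133075]
jar (array([0.4395, 0.146 ]), array([-1.2,  1.2, -0.5,  0.8])) (array([0.4395, 0.1476]), array([ 0.4, -0.4, -0. ]))
knobtip [[0.43947608 0.14767874 0.074     ]]
lid (array([0.456 , 0.0503, 0.142 ]), array([-0.6,  0.6,  0.6, -0.7]))
```

Request:
{"fn": "move_arm", "kwargs": {"targets": [{"dx":-0.13,"dy":0.769,"dz":0,"rx":0,"ry":0,"rz":0},{"dx":-0.13,"dy":0.769,"dz":0,"rx":0,"ry":0,"rz":0},{"dx":-0.13,"dy":0.769,"dz":0,"rx":0,"ry":0,"rz":0},{"dx":-0.13,"dy":0.769,"dz":0,"rx":0,"ry":0,"rz":0},{"dx":-0.13,"dy":0.769,"dz":0,"rx":0,"ry":0,"rz":0},{"dx":0,"dy":0,"dz":-0.6,"rx":0,"ry":0,"rz":0},{"dx":0,"dy":0,"dz":-0.6,"rx":0,"ry":0,"rz":0},{"dx":0,"dy":0,"dz":-0.5,"rx":0,"ry":0,"rz":0},{"dx":0,"dy":0,"dz":-0.35,"rx":0,"ry":0,"rz":0},{"dx":0,"dy":0,"dz":0,"rx":0,"ry":0,"rz":0}]}}

```text
t: 31.8
tcp_pos: [0.4386, 0.1485, 0.0695]
tool_rot: [0.631, 0.776, -0.0, -0.0]
force: [-0.1, -0.9, 0.3]
finger_gap: 0.77
gripper_force: 55.7
```

Request:
{"fn": "move_arm", "kwargs": {"targets": [{"dx":0,"dy":0,"dz":-0.12,"rx":0,"ry":0,"rz":0},{"dx":0,"dy":0,"dz":-0.12,"rx":0,"ry":0,"rz":0},{"dx":0,"dy":0,"dz":0,"rx":0,"ry":0,"rz":0},{"dx":0,"dy":0,"dz":0,"rx":0,"ry":0,"rz":0},{"dx":0,"dy":0,"dz":0,"rx":0,"ry":0,"rz":0},{"dx":0,"dy":0,"dz":0,"rx":0,"ry":0,"rz":0},{"dx":0,"dy":0,"dz":0,"rx":0,"ry":0,"rz":0},{"dx":0,"dy":0,"dz":0,"rx":0,"ry":0,"rz":0},{"dx":0,"dy":0,"dz":0,"rx":0,"ry":0,"rz":0},{"dx":0,"dy":0,"dz":0,"rx":0,"ry":0,"rz":0}]}}

```text
t: 33.05
tcp_pos: [0.4389, 0.1487, 0.0641]
tool_rot: [0.631, 0.776, 0.0, 0.0]
force: [0.2, -0.5, -0.4]
finger_gap: 0.767
gripper_force: 55.7
```

Request:
{"fn": "move_arm", "kwargs": {"targets": [{"dx":0,"dy":0,"dz":-0.1,"rx":0,"ry":0,"rz":0},{"dx":0,"dy":0,"dz":-0.1,"rx":0,"ry":0,"rz":0},{"dx":0,"dy":0,"dz":-0.1,"rx":0,"ry":0,"rz":0},{"dx":0,"dy":0,"dz":-0.08,"rx":0,"ry":0,"rz":0},{"dx":0,"dy":0,"dz":0,"rx":0,"ry":0,"rz":0},{"dx":0,"dy":0,"dz":0,"rx":0,"ry":0,"rz":0},{"dx":0,"dy":0,"dz":0,"rx":0,"ry":0,"rz":0},{"dx":0,"dy":0,"dz":0,"rx":0,"ry":0,"rz":0},{"dx":0,"dy":0,"dz":0,"rx":0,"ry":0,"rz":0},{"dx":0,"dy":0,"dz":0,"rx":0,"ry":0,"rz":0}]}}

```text
t: 34.3
tcp_pos: [0.4388, 0.1487, 0.0546]
tool_rot: [0.631, 0.776, 0.0, 0.0]
force: [-0.4, 0.4, 1.0]
finger_gap: 0.77
gripper_force: 55.8
```

Request:
{"fn": "move_arm", "kwargs": {"targets": [{"dx":0,"dy":0,"dz":0,"rx":0,"ry":0,"rz":0},{"dx":0,"dy":0,"dz":0,"rx":0,"ry":0,"rz":0},{"dx":0,"dy":0,"dz":0,"rx":0,"ry":0,"rz":0},{"dx":0,"dy":0,"dz":0,"rx":0,"ry":0,"rz":0},{"dx":0,"dy":0,"dz":0.3,"rx":0,"ry":0,"rz":0},{"dx":0,"dy":0,"dz":0.9,"rx":0,"ry":0,"rz":0},{"dx":0,"dy":0,"dz":0.9,"rx":0,"ry":0,"rz":0},{"dx":0,"dy":0,"dz":0.9,"rx":0,"ry":0,"rz":0},{"dx":0,"dy":0,"dz":0.9,"rx":0,"ry":0,"rz":0},{"dx":0,"dy":0,"dz":0.9,"rx":0,"ry":0,"rz":0}], "claw": 100}}

```text
t: 35.55
tcp_pos: [0.4387, 0.1487, 0.1758]
tool_rot: [0.631, 0.776, 0.0, 0.0]
force: [-0.0, -0.1, 0.1]
finger_gap: 1.003
gripper_force: 0.0
```

Request:
{"fn": "move_arm", "kwargs": {"targets": [{"dx":0.745,"dy":0.255,"dz":0.25,"rx":0,"ry":0,"rz":0},{"dx":0.745,"dy":0.255,"dz":0.25,"rx":0,"ry":0,"rz":0},{"dx":0.745,"dy":0.255,"dz":0.25,"rx":0,"ry":0,"rz":0},{"dx":0.745,"dy":0.255,"dz":0.25,"rx":0,"ry":0,"rz":0},{"dx":0.745,"dy":0.255,"dz":0,"rx":0,"ry":0,"rz":0},{"dx":0.745,"dy":0.255,"dz":0,"rx":0,"ry":0,"rz":0},{"dx":0.745,"dy":0.255,"dz":0,"rx":0,"ry":0,"rz":0},{"dx":0.745,"dy":0.255,"dz":0,"rx":0,"ry":0,"rz":0},{"dx":0,"dy":0,"dz":0,"rx":0,"ry":0,"rz":0},{"dx":0,"dy":0,"dz":0,"rx":0,"ry":0,"rz":0}]}}

```text
t: 36.8
tcp_pos: [0.5867, 0.1995, 0.1995]
tool_rot: [0.631, 0.776, -0.0, -0.0]
force: [-0.1, 0.2, 0.3]
finger_gap: 0.996
gripper_force: 0.0
```

```bash
cat >> h.py <<'E'
def lids(f,z=.078):
    t,p,r=pose();print(t,p,r.as_matrix().round(3)[:,2]);m=cams.camera_model('wrist');pickle.dump(m,open(f'pics/{f}.pkl','wb'));snap('wrist',f);im=np.load(f'pics/{f}.npy')
    for e,a,s in blobs(im,lidmask(im)): print((e/.7).round(1),(a/.7).round(1),s,px2w(m,e,z).round(4))
E
python3 -c "
from h import *
lids('w10')"
```

```text
36.8 [0.58666392 0.19949776 0.19949353] [-0.001  0.    -1.   ]
[186.7  43.8] [118.8 143.8] [  88    0   87   79 5767] [[0.4548 0.3055 0.078 ]]
[400.7 288. ] [ 99.5 103.4] [ 245  168   72   69 3945] [[0.5885 0.2008 0.078 ]]
[143.1 319.8] [ 90.5 109.1] [  64  191   73   67 3799] [[0.4384 0.1489 0.078 ]]
```

Request:
{"fn": "move_arm", "kwargs": {"targets": [{"dx":0.06,"dy":0,"dz":-0.9,"rx":0,"ry":0,"rz":0},{"dx":0,"dy":0,"dz":-0.9,"rx":0,"ry":0,"rz":0},{"dx":0,"dy":0,"dz":-0.9,"rx":0,"ry":0,"rz":0},{"dx":0,"dy":0,"dz":-0.9,"rx":0,"ry":0,"rz":0},{"dx":0,"dy":0,"dz":-0.9,"rx":0,"ry":0,"rz":0},{"dx":0,"dy":0,"dz":-0.9,"rx":0,"ry":0,"rz":0},{"dx":0,"dy":0,"dz":-0.4,"rx":0,"ry":0,"rz":0},{"dx":0,"dy":0,"dz":-0.14,"rx":0,"ry":0,"rz":0},{"dx":0,"dy":0,"dz":0,"rx":0,"ry":0,"rz":0},{"dx":0,"dy":0,"dz":0,"rx":0,"ry":0,"rz":0}]}}

```text
t: 38.1
tcp_pos: [0.59, 0.1998, 0.052]
tool_rot: [0.631, 0.776, 0.001, 0.001]
force: [0.3, -0.1, 0.4]
finger_gap: 0.999
gripper_force: 0.0
```

Request:
{"fn": "move_arm", "kwargs": {"targets": [{"dx":0,"dy":0,"dz":0,"rx":0,"ry":0,"rz":0},{"dx":0,"dy":0,"dz":0,"rx":0,"ry":0,"rz":0},{"dx":0,"dy":0,"dz":0,"rx":0,"ry":0,"rz":0},{"dx":0,"dy":0,"dz":0,"rx":0,"ry":0,"rz":0},{"dx":0,"dy":0,"dz":0,"rx":0,"ry":0,"rz":0},{"dx":0,"dy":0,"dz":0,"rx":0,"ry":0,"rz":0},{"dx":0,"dy":0,"dz":0.3,"rx":0,"ry":0,"rz":0},{"dx":0,"dy":0,"dz":0.7,"rx":0,"ry":0,"rz":0},{"dx":0,"dy":0,"dz":1,"rx":0,"ry":0,"rz":0},{"dx":0,"dy":0,"dz":1,"rx":0,"ry":0,"rz":0}], "claw": 50, "newtons": 45}}

```text
t: 39.35
tcp_pos: [0.5895, 0.1998, 0.1278]
tool_rot: [0.631, 0.776, 0.001, 0.0]
force: [0.6, 0.7, -0.0]
finger_gap: 0.773
gripper_force: 50.0
```

Request:
{"fn": "move_arm", "kwargs": {"targets": [{"dx":-0.37,"dy":-0.928,"dz":0,"rx":0,"ry":0,"rz":0},{"dx":-0.37,"dy":-0.928,"dz":0,"rx":0,"ry":0,"rz":0},{"dx":-0.37,"dy":-0.928,"dz":0,"rx":0,"ry":0,"rz":0},{"dx":-0.37,"dy":-0.928,"dz":0,"rx":0,"ry":0,"rz":0},{"dx":-0.37,"dy":-0.928,"dz":0,"rx":0,"ry":0,"rz":0},{"dx":-0.37,"dy":-0.928,"dz":0,"rx":0,"ry":0,"rz":0},{"dx":-0.37,"dy":-0.928,"dz":0,"rx":0,"ry":0,"rz":0},{"dx":-0.37,"dy":-0.928,"dz":0,"rx":0,"ry":0,"rz":0},{"dx":-0.37,"dy":-0.928,"dz":0,"rx":0,"ry":0,"rz":0},{"dx":-0.37,"dy":-0.928,"dz":0,"rx":0,"ry":0,"rz":0}]}}

```text
t: 40.6
tcp_pos: [0.4971, -0.0332, 0.1272]
tool_rot: [0.631, 0.776, 0.001, 0.001]
force: [0.1, -0.4, -0.2]
finger_gap: 0.773
gripper_force: 50.0
```

Request:
{"fn": "move_arm", "kwargs": {"targets": [{"dx":-0.4,"dy":-0.92,"dz":0,"rx":0,"ry":0,"rz":0},{"dx":-0.4,"dy":-0.92,"dz":0,"rx":0,"ry":0,"rz":0},{"dx":0,"dy":0,"dz":-1,"rx":0,"ry":0,"rz":0},{"dx":0,"dy":0,"dz":-1,"rx":0,"ry":0,"rz":0},{"dx":0,"dy":0,"dz":-1,"rx":0,"ry":0,"rz":0},{"dx":0,"dy":0,"dz":-0.8,"rx":0,"ry":0,"rz":0},{"dx":0,"dy":0,"dz":-0.5,"rx":0,"ry":0,"rz":0},{"dx":0,"dy":0,"dz":-0.3,"rx":0,"ry":0,"rz":0},{"dx":0,"dy":0,"dz":-0.05,"rx":0,"ry":0,"rz":0},{"dx":0,"dy":0,"dz":0,"rx":0,"ry":0,"rz":0}]}}

```text
t: 41.85
tcp_pos: [0.4773, -0.0784, 0.0104]
tool_rot: [0.631, 0.776, 0.001, 0.001]
force: [0.5, -0.1, 0.5]
finger_gap: 0.767
gripper_force: 50.1
```

Request:
{"fn": "move_arm", "kwargs": {"targets": [{"dx":0,"dy":0,"dz":0,"rx":0,"ry":0,"rz":0},{"dx":0,"dy":0,"dz":0,"rx":0,"ry":0,"rz":0},{"dx":0,"dy":0,"dz":0,"rx":0,"ry":0,"rz":0},{"dx":0,"dy":0,"dz":0,"rx":0,"ry":0,"rz":0},{"dx":0,"dy":0,"dz":0.5,"rx":0,"ry":0,"rz":0},{"dx":0,"dy":0,"dz":1,"rx":0,"ry":0,"rz":0},{"dx":0,"dy":0,"dz":1,"rx":0,"ry":0,"rz":0},{"dx":0,"dy":0,"dz":1,"rx":0,"ry":0,"rz":0},{"dx":0,"dy":0,"dz":1,"rx":0,"ry":0,"rz":0},{"dx":0,"dy":0,"dz":1,"rx":0,"ry":0,"rz":0}], "claw": 100}}

```text
t: 43.1
tcp_pos: [0.4767, -0.0782, 0.149]
tool_rot: [0.631, 0.776, 0.0, 0.0]
force: [-0.2, -0.1, 0.5]
finger_gap: 1.0
gripper_force: 0.0
```

Request:
{"fn": "move_arm", "kwargs": {"targets": [{"dx":0.294,"dy":-0.711,"dz":-0.287,"rx":-0.0897,"ry":-0.0187,"rz":0},{"dx":0.294,"dy":-0.711,"dz":-0.287,"rx":-0.0897,"ry":-0.0187,"rz":0},{"dx":0.294,"dy":-0.711,"dz":-0.287,"rx":-0.0897,"ry":-0.0187,"rz":0},{"dx":0.294,"dy":-0.711,"dz":-0.287,"rx":-0.0897,"ry":-0.0187,"rz":0},{"dx":0.294,"dy":-0.711,"dz":-0.287,"rx":-0.0897,"ry":-0.0187,"rz":0},{"dx":0.294,"dy":-0.711,"dz":-0.287,"rx":-0.0897,"ry":-0.0187,"rz":0},{"dx":0.294,"dy":-0.711,"dz":-0.287,"rx":-0.0897,"ry":-0.0187,"rz":0},{"dx":0.294,"dy":-0.711,"dz":-0.287,"rx":-0.0897,"ry":-0.0187,"rz":0},{"dx":0,"dy":0,"dz":0,"rx":0,"ry":0,"rz":0},{"dx":0,"dy":0,"dz":0,"rx":0,"ry":0,"rz":0}], "claw": 40}}

```text
t: 44.35
tcp_pos: [0.5354, -0.2202, 0.0905]
tool_rot: [0.62, 0.762, -0.12, 0.148]
force: [-0.4, 0.9, -0.4]
finger_gap: 0.401
gripper_force: 0.0
```

```bash
cat >> h.py <<'E'
N=np.array([-.102,.4895,.866]);U=np.array([.979,.204,0]);V=np.cross(N,U)
def fitrack(m,st,rad=.028,g=(.54,-.25,.036)):
    a=np.linspace(0,2*np.pi,90);ext=np.array([st[0],st[0]+st[2],st[1],st[1]+st[3]])-.5
    def f(q):
        u=w2px(m,q+rad*(np.outer(np.cos(a),U)+np.outer(np.sin(a),V)))
        return [u[:,0].min()-ext[0],u[:,0].max()-ext[1],u[:,1].min()-ext[2],u[:,1].max()-ext[3]]
    s=least_squares(f,g,x_scale=.01);return s.x.round(4),np.array(s.fun).round(1)
def discs(f):
    t,p,r=pose();q=sensors.sense()['q'];print(t,p.round(4),r.as_matrix().round(3)[:,2],np.round(q,2));m=cams.camera_model('wrist');pickle.dump(m,open(f'pics/{f}.pkl','wb'));snap('wrist',f);im=np.load(f'pics/{f}.npy')
    for e,a,s in blobs(im,im.min(2)>190): print((e/.7).round(1),(a/.7).round(1),s,*fitrack(m,s))
E
python3 -c "
from h import *
discs('w11')"
```

```text
44.35 [ 0.5354 -0.2202  0.0905] [ 0.077 -0.366 -0.928] [-0.43  0.65  1.81 -0.63  0.53 -0.1 ]
[524.6  82.3] [69.2 74. ] [ 198    0  186   52 5176] [ 0.523  -0.1289  0.0096] [ 37.8 -37.7 -33.2  35.8]
[394.9 341.5] [111.2 115.1] [ 237  201   80   77 4804] [ 0.5414 -0.2541  0.0339] [ 0.2 -0.2 -0.2  0.2]
[555.3 341.7] [109.6 116.8] [ 349  201   80   77 4766] [ 0.6189 -0.2391  0.0329] [ 0. -0. -0.  0.]
```

Request:
{"fn": "move_arm", "kwargs": {"targets": [{"dx":0.0285,"dy":-0.1525,"dz":-0.2575,"rx":0,"ry":0,"rz":0},{"dx":0.0285,"dy":-0.1525,"dz":-0.2575,"rx":0,"ry":0,"rz":0},{"dx":0.0285,"dy":-0.1525,"dz":-0.2575,"rx":0,"ry":0,"rz":0},{"dx":0.0285,"dy":-0.1525,"dz":-0.2575,"rx":0,"ry":0,"rz":0},{"dx":0.0285,"dy":-0.1525,"dz":-0.2575,"rx":0,"ry":0,"rz":0},{"dx":0.0285,"dy":-0.1525,"dz":-0.2575,"rx":0,"ry":0,"rz":0},{"dx":0.0285,"dy":-0.1525,"dz":-0.2575,"rx":0,"ry":0,"rz":0},{"dx":0.0285,"dy":-0.1525,"dz":-0.2575,"rx":0,"ry":0,"rz":0},{"dx":0,"dy":0,"dz":0,"rx":0,"ry":0,"rz":0},{"dx":0,"dy":0,"dz":0,"rx":0,"ry":0,"rz":0}]}}

```text
t: 45.65
tcp_pos: [0.5414, -0.2507, 0.039]
tool_rot: [0.619, 0.762, -0.12, 0.148]
force: [-1.1, 2.7, 4.9]
finger_gap: 0.398
gripper_force: 3.3
```

Request:
{"fn": "move_arm", "kwargs": {"targets": [{"dx":0,"dy":0,"dz":0,"rx":0,"ry":0,"rz":0},{"dx":0,"dy":0,"dz":0,"rx":0,"ry":0,"rz":0},{"dx":0,"dy":0,"dz":0,"rx":0,"ry":0,"rz":0},{"dx":0,"dy":0,"dz":0,"rx":0,"ry":0,"rz":0},{"dx":0,"dy":0,"dz":0,"rx":0,"ry":0,"rz":0},{"dx":-0.05,"dy":0.245,"dz":0.433,"rx":0,"ry":0,"rz":0},{"dx":-0.05,"dy":0.245,"dz":0.433,"rx":0,"ry":0,"rz":0},{"dx":-0.05,"dy":0.245,"dz":0.433,"rx":0,"ry":0,"rz":0},{"dx":-0.05,"dy":0.245,"dz":0.433,"rx":0,"ry":0,"rz":0},{"dx":-0.05,"dy":0.245,"dz":0.433,"rx":0,"ry":0,"rz":0}], "claw": 0, "newtons": 50}}

```text
t: 46.9
tcp_pos: [0.5351, -0.2199, 0.0934]
tool_rot: [0.619, 0.762, -0.12, 0.148]
force: [0.0, 1.2, -0.1]
finger_gap: 0.115
gripper_force: 49.9
```

Request:
{"fn": "move_arm", "kwargs": {"targets": [{"dx":0.133,"dy":0.88,"dz":0.151,"rx":0.0653,"ry":0.0136,"rz":0},{"dx":0.133,"dy":0.88,"dz":0.151,"rx":0.0653,"ry":0.0136,"rz":0},{"dx":0.133,"dy":0.88,"dz":0.151,"rx":0.0653,"ry":0.0136,"rz":0},{"dx":0.133,"dy":0.88,"dz":0.151,"rx":0.0653,"ry":0.0136,"rz":0},{"dx":0.133,"dy":0.88,"dz":0.151,"rx":0.0653,"ry":0.0136,"rz":0},{"dx":0.133,"dy":0.88,"dz":0.151,"rx":0.0653,"ry":0.0136,"rz":0},{"dx":0.133,"dy":0.88,"dz":0.151,"rx":0.0653,"ry":0.0136,"rz":0},{"dx":0.133,"dy":0.88,"dz":0.151,"rx":0.0653,"ry":0.0136,"rz":0},{"dx":0.133,"dy":0.88,"dz":0.151,"rx":0.0653,"ry":0.0136,"rz":0},{"dx":0.133,"dy":0.88,"dz":0.151,"rx":0.0653,"ry":0.0136,"rz":0}]}}

```text
t: 48.15
tcp_pos: [0.5683, 0.0008, 0.1309]
tool_rot: [0.631, 0.776, -0.01, 0.013]
force: [-0.3, 0.2, -0.5]
finger_gap: 0.117
gripper_force: 50.0
```

Request:
{"fn": "move_arm", "kwargs": {"targets": [{"dx":0.133,"dy":0.88,"dz":0.151,"rx":0.0653,"ry":0.0136,"rz":0},{"dx":0.133,"dy":0.88,"dz":0.151,"rx":0.0653,"ry":0.0136,"rz":0},{"dx":0.133,"dy":0.88,"dz":0.151,"rx":0.0653,"ry":0.0136,"rz":0},{"dx":0.133,"dy":0.88,"dz":0.151,"rx":0.0653,"ry":0.0136,"rz":0},{"dx":0.133,"dy":0.88,"dz":0.151,"rx":0.0653,"ry":0.0136,"rz":0},{"dx":0,"dy":0,"dz":0,"rx":0,"ry":0,"rz":0},{"dx":0,"dy":0,"dz":0,"rx":0,"ry":0,"rz":0},{"dx":0,"dy":0,"dz":0,"rx":0,"ry":0,"rz":0},{"dx":0,"dy":0,"dz":0,"rx":0,"ry":0,"rz":0},{"dx":0,"dy":0,"dz":0,"rx":0,"ry":0,"rz":0}]}}

```text
t: 49.4
tcp_pos: [0.585, 0.1093, 0.1492]
tool_rot: [0.63, 0.774, 0.044, -0.054]
force: [-0.5, -0.2, 0.3]
finger_gap: 0.116
gripper_force: 50.0
```

```bash
cat >> h.py <<'E'
def ext(mask,thr=1500):
    n,lab,st,ce=cv2.connectedComponentsWithStats(mask.astype(np.uint8))
    return [s for s in st[1:] if s[4]>thr]
def jard(f,thr=185):
    """jar outline (white blob above the gripper) and held flange"""
    t,p,r=pose();print(t,p.round(4),r.as_matrix().round(3)[:,2]);m=cams.camera_model('wrist');pickle.dump(m,open(f'pics/{f}.pkl','wb'));snap('wrist',f);im=np.load(f'pics/{f}.npy')
    for s in ext(im.min(2)>thr):
        e=np.array([s[0],s[0]+s[2],s[1],s[1]+s[3]])/.7-.7
        print(s,'jar',*fitw(m,e,.035,.048),'disc',*fitw(m,(e[0],e[1],e[2],None),.028,None,(p[0],p[1],p[2]-.004)))
E
python3 -c "
from h import *
jard('w12')"
```

```text
49.4 [0.585  0.1093 0.1492] [-0.028  0.137 -0.99 ]
[ 262   67   90   92 5405] jar [0.5884 0.2001] [-1.3  1.3 -2.4  2.7] disc [0.5857 0.1934 0.0946] [-0.  0.  0.]
[ 223  215  111   78 4390] jar [0.5897 0.0869] [ 18.4 -18.4  -3.2   2.7] disc [0.5849 0.1098 0.1469] [-0.  0.  0.]
[  43  311   95   77 3317] jar [ 0.4494 -0.0282] [ 8.2 -8.4  1.  -1.4] disc [0.487  0.0267 0.1239] [ 0. -0.  0.]
```

```bash
python3 - <<'E'
from h import *
for f,w in (('w7',.08),('w12',.08)):
    m=pickle.load(open(f'pics/{f}.pkl','rb'));im=np.load(f'pics/{f}.npy')
    for thr in (160,175,185):
        for s in ext(im.min(2)>thr)[:3]:
            e=np.array([s[0],s[0]+s[2],s[1],s[1]+s[3]])/.7-.7
            if e[2]<200 and s[0]>200: print(f,thr,e,*fitw(m,e,.035,.048))
E
```

```text
w7 160 [703.58571429 799.3         32.15714286 180.72857143] [0.5959 0.2088] [-22.7  21.9   3.   -2.2]
w7 160 [363.58571429 493.58571429 100.72857143 235.01428571] [0.439  0.1461] [-0.   0.  -0.2  0.2]
w7 175 [363.58571429 492.15714286 100.72857143 233.58571429] [0.4386 0.1464] [-0.7  0.7 -0.9  1. ]
w7 185 [365.01428571 490.72857143 100.72857143 230.72857143] [0.4384 0.1471] [-2.2  2.2 -2.2  2.6]
w12 160 [372.15714286 503.58571429  93.58571429 229.3       ] [0.5885 0.1998] [ 0.1 -0.1 -0.3  0.4]
w12 175 [373.58571429 502.15714286  95.01428571 229.3       ] [0.5886 0.1994] [-1.3  1.3 -0.9  1.1]
w12 185 [373.58571429 502.15714286  95.01428571 226.44285714] [0.5884 0.2001] [-1.3  1.3 -2.4  2.7]
```

Request:
{"fn": "move_arm", "kwargs": {"targets": [{"dx":0.029,"dy":0.718,"dz":0,"rx":0,"ry":0,"rz":0},{"dx":0.029,"dy":0.718,"dz":0,"rx":0,"ry":0,"rz":0},{"dx":0.029,"dy":0.718,"dz":0,"rx":0,"ry":0,"rz":0},{"dx":0.029,"dy":0.718,"dz":0,"rx":0,"ry":0,"rz":0},{"dx":0.029,"dy":0.718,"dz":0,"rx":0,"ry":0,"rz":0},{"dx":0,"dy":0,"dz":-0.6,"rx":0,"ry":0,"rz":0},{"dx":0,"dy":0,"dz":-0.7,"rx":0,"ry":0,"rz":0},{"dx":0,"dy":0,"dz":-0.7,"rx":0,"ry":0,"rz":0},{"dx":0,"dy":0,"dz":-0.5,"rx":0,"ry":0,"rz":0},{"dx":0,"dy":0,"dz":-0.3,"rx":0,"ry":0,"rz":0}]}}

```text
t: 50.7
tcp_pos: [0.5883, 0.1989, 0.0778]
tool_rot: [0.63, 0.774, 0.044, -0.055]
force: [0.5, 0.2, 0.1]
finger_gap: 0.111
gripper_force: 50.0
```

Request:
{"fn": "move_arm", "kwargs": {"targets": [{"dx":0,"dy":0,"dz":-0.1,"rx":0,"ry":0,"rz":0},{"dx":0,"dy":0,"dz":-0.1,"rx":0,"ry":0,"rz":0},{"dx":0,"dy":0,"dz":-0.1,"rx":0,"ry":0,"rz":0},{"dx":0,"dy":0,"dz":-0.1,"rx":0,"ry":0,"rz":0},{"dx":0,"dy":0,"dz":0,"rx":0,"ry":0,"rz":0},{"dx":0,"dy":0,"dz":0,"rx":0,"ry":0,"rz":0},{"dx":0,"dy":0,"dz":0,"rx":0,"ry":0,"rz":0},{"dx":0,"dy":0,"dz":0,"rx":0,"ry":0,"rz":0},{"dx":0,"dy":0,"dz":0,"rx":0,"ry":0,"rz":0},{"dx":0,"dy":0,"dz":0,"rx":0,"ry":0,"rz":0}]}}

```text
t: 51.95
tcp_pos: [0.5887, 0.1994, 0.0692]
tool_rot: [0.629, 0.774, 0.045, -0.054]
force: [-0.2, 0.7, -0.2]
finger_gap: 0.117
gripper_force: 50.0
```

Request:
{"fn": "move_arm", "kwargs": {"targets": [{"dx":0,"dy":0,"dz":-0.06,"rx":0,"ry":0,"rz":0},{"dx":0,"dy":0,"dz":-0.06,"rx":0,"ry":0,"rz":0},{"dx":0,"dy":0,"dz":-0.05,"rx":0,"ry":0,"rz":0},{"dx":0,"dy":0,"dz":0,"rx":0,"ry":0,"rz":0},{"dx":0,"dy":0,"dz":0,"rx":0,"ry":0,"rz":0},{"dx":0,"dy":0,"dz":0,"rx":0,"ry":0,"rz":0},{"dx":0,"dy":0,"dz":0,"rx":0,"ry":0,"rz":0},{"dx":0,"dy":0,"dz":0,"rx":0,"ry":0,"rz":0},{"dx":0,"dy":0,"dz":0,"rx":0,"ry":0,"rz":0},{"dx":0,"dy":0,"dz":0,"rx":0,"ry":0,"rz":0}]}}

```text
t: 53.2
tcp_pos: [0.5887, 0.1994, 0.065]
tool_rot: [0.629, 0.774, 0.045, -0.054]
force: [-0.3, -0.4, -0.4]
finger_gap: 0.116
gripper_force: 50.0
```

Request:
{"fn": "move_arm", "kwargs": {"targets": [{"dx":0,"dy":0,"dz":0,"rx":0,"ry":0,"rz":0},{"dx":0,"dy":0,"dz":0,"rx":0,"ry":0,"rz":0},{"dx":0,"dy":0,"dz":0,"rx":0,"ry":0,"rz":0},{"dx":0,"dy":0,"dz":0,"rx":0,"ry":0,"rz":0},{"dx":0,"dy":0,"dz":0.3,"rx":0,"ry":0,"rz":0},{"dx":0,"dy":0,"dz":0.8,"rx":0,"ry":0,"rz":0},{"dx":0,"dy":0,"dz":0.8,"rx":0,"ry":0,"rz":0},{"dx":0,"dy":0,"dz":0.8,"rx":0,"ry":0,"rz":0},{"dx":0,"dy":0,"dz":0.8,"rx":0,"ry":0,"rz":0},{"dx":-0.36,"dy":-0.9,"dz":0,"rx":0,"ry":0,"rz":0}], "claw": 40}}

```text
t: 54.45
tcp_pos: [0.5816, 0.1779, 0.1551]
tool_rot: [0.629, 0.775, 0.047, -0.052]
force: [-0.3, -0.1, -0.7]
finger_gap: 0.399
gripper_force: 0.0
```

Request:
{"fn": "move_arm", "kwargs": {"targets": [{"dx":-0.37,"dy":-0.93,"dz":0,"rx":-0.0262,"ry":-0.0054,"rz":0},{"dx":-0.37,"dy":-0.93,"dz":0,"rx":-0.0262,"ry":-0.0054,"rz":0},{"dx":-0.37,"dy":-0.93,"dz":0,"rx":-0.0262,"ry":-0.0054,"rz":0},{"dx":-0.37,"dy":-0.93,"dz":0,"rx":-0.0262,"ry":-0.0054,"rz":0},{"dx":-0.37,"dy":-0.93,"dz":0,"rx":-0.0262,"ry":-0.0054,"rz":0},{"dx":-0.37,"dy":-0.93,"dz":0,"rx":-0.0262,"ry":-0.0054,"rz":0},{"dx":-0.37,"dy":-0.93,"dz":0,"rx":-0.0262,"ry":-0.0054,"rz":0},{"dx":-0.37,"dy":-0.93,"dz":0,"rx":-0.0262,"ry":-0.0054,"rz":0},{"dx":-0.37,"dy":-0.93,"dz":0,"rx":-0.0262,"ry":-0.0054,"rz":0},{"dx":-0.37,"dy":-0.93,"dz":0,"rx":-0.0262,"ry":-0.0054,"rz":0}], "claw": 100}}

```text
t: 55.7
tcp_pos: [0.4863, -0.0571, 0.1525]
tool_rot: [0.631, 0.776, -0.0, 0.0]
force: [-0.1, 0.4, -0.2]
finger_gap: 1.0
gripper_force: 0.0
```

Request:
{"fn": "move_arm", "kwargs": {"targets": [{"dx":-0.38,"dy":-0.88,"dz":0,"rx":0,"ry":0,"rz":0},{"dx":0,"dy":0,"dz":-0.9,"rx":0,"ry":0,"rz":0},{"dx":0,"dy":0,"dz":-0.9,"rx":0,"ry":0,"rz":0},{"dx":0,"dy":0,"dz":-0.9,"rx":0,"ry":0,"rz":0},{"dx":0,"dy":0,"dz":-0.9,"rx":0,"ry":0,"rz":0},{"dx":0,"dy":0,"dz":-0.9,"rx":0,"ry":0,"rz":0},{"dx":0,"dy":0,"dz":-0.7,"rx":0,"ry":0,"rz":0},{"dx":0,"dy":0,"dz":-0.4,"rx":0,"ry":0,"rz":0},{"dx":0,"dy":0,"dz":-0.04,"rx":0,"ry":0,"rz":0},{"dx":0,"dy":0,"dz":0,"rx":0,"ry":0,"rz":0}]}}

```text
t: 56.95
tcp_pos: [0.4779, -0.0779, 0.0119]
tool_rot: [0.631, 0.776, 0.0, 0.0]
force: [-0.3, 0.8, -0.0]
finger_gap: 0.999
gripper_force: 0.0
```

Request:
{"fn": "move_arm", "kwargs": {"targets": [{"dx":0,"dy":0,"dz":0,"rx":0,"ry":0,"rz":0},{"dx":0,"dy":0,"dz":0,"rx":0,"ry":0,"rz":0},{"dx":0,"dy":0,"dz":0,"rx":0,"ry":0,"rz":0},{"dx":0,"dy":0,"dz":0,"rx":0,"ry":0,"rz":0},{"dx":0,"dy":0,"dz":0,"rx":0,"ry":0,"rz":0},{"dx":0,"dy":0,"dz":0.4,"rx":0,"ry":0,"rz":0},{"dx":0,"dy":0,"dz":1,"rx":0,"ry":0,"rz":0},{"dx":0,"dy":0,"dz":1,"rx":0,"ry":0,"rz":0},{"dx":0,"dy":0,"dz":1,"rx":0,"ry":0,"rz":0},{"dx":0,"dy":0,"dz":1,"rx":0,"ry":0,"rz":0}], "claw": 50}}

```text
t: 58.2
tcp_pos: [0.4775, -0.0775, 0.1229]
tool_rot: [0.631, 0.776, 0.0, 0.0]
force: [0.6, 0.7, 0.1]
finger_gap: 0.766
gripper_force: 55.5
```

Request:
{"fn": "move_arm", "kwargs": {"targets": [{"dx":0.5525,"dy":0.9125,"dz":0,"rx":0,"ry":0,"rz":0},{"dx":0.5525,"dy":0.9125,"dz":0,"rx":0,"ry":0,"rz":0},{"dx":0.5525,"dy":0.9125,"dz":0,"rx":0,"ry":0,"rz":0},{"dx":0.5525,"dy":0.9125,"dz":0,"rx":0,"ry":0,"rz":0},{"dx":0.5525,"dy":0.9125,"dz":0,"rx":0,"ry":0,"rz":0},{"dx":0.5525,"dy":0.9125,"dz":0,"rx":0,"ry":0,"rz":0},{"dx":0.5525,"dy":0.9125,"dz":0,"rx":0,"ry":0,"rz":0},{"dx":0.5525,"dy":0.9125,"dz":0,"rx":0,"ry":0,"rz":0},{"dx":0,"dy":0,"dz":0,"rx":0,"ry":0,"rz":0},{"dx":0,"dy":0,"dz":0,"rx":0,"ry":0,"rz":0}]}}

```text
t: 59.45
tcp_pos: [0.5873, 0.1046, 0.1216]
tool_rot: [0.631, 0.776, -0.0, -0.0]
force: [-0.2, 0.4, -0.1]
finger_gap: 0.768
gripper_force: 55.6
```

```bash
cat >> h.py <<'E'
def lidjar(f):
    t,p,r=pose();print(t,p.round(4),r.as_matrix().round(3)[:,2]);m=cams.camera_model('wrist');pickle.dump(m,open(f'pics/{f}.pkl','wb'));snap('wrist',f);im=np.load(f'pics/{f}.npy')
    for s in ext(im.min(2)>160):
        e=np.array([s[0],s[0]+s[2],s[1],s[1]+s[3]])/.7-.7
        print(s,'jar',*fitw(m,e,.035,.048),'lid',*fitw(m,e,.0335,p[2]+.0241,p))
    for e,a,s in blobs(im,lidmask(im)): print('lid',(e/.7).round(1),px2w(m,e,p[2]+.0241).round(4))
E
python3 -c "
from h import *
lidjar('w13')"
```

```text
59.45 [0.5873 0.1046 0.1216] [-0.001  0.    -1.   ]
[ 234    0  115  103 9823] jar [0.5732 0.2116] [  0.4  -0.4 -15.2  19.2] lid [0.5738 0.1915] [-58.5  58.2 -58.7 101.2]
[   0   51   90  122 8782] jar [0.4269 0.1454] [-17.1  18.    5.6  -4.8] lid [0.4937 0.1556] [-72.6  80.5 -35.2  68.7]
[  194   225   158   157 16641] jar [0.5963 0.0404] [ 48.5 -48.5  49.3 -62.8] lid [0.5858 0.1007] [  1.   -1.   13.  -17.4]
[  36  296  101   65 2332] jar [ 0.4567 -0.0158] [ 7.2 -7.5 -6.6  6.9] lid [0.5097 0.0683] [-38.4  41.4 -35.6  54.1]
lid [ 41.8 161.2] [[0.4866 0.1609 0.1457]]
lid [397.  420.6] [[0.5869 0.1068 0.1457]]
```

View pics/w13.png

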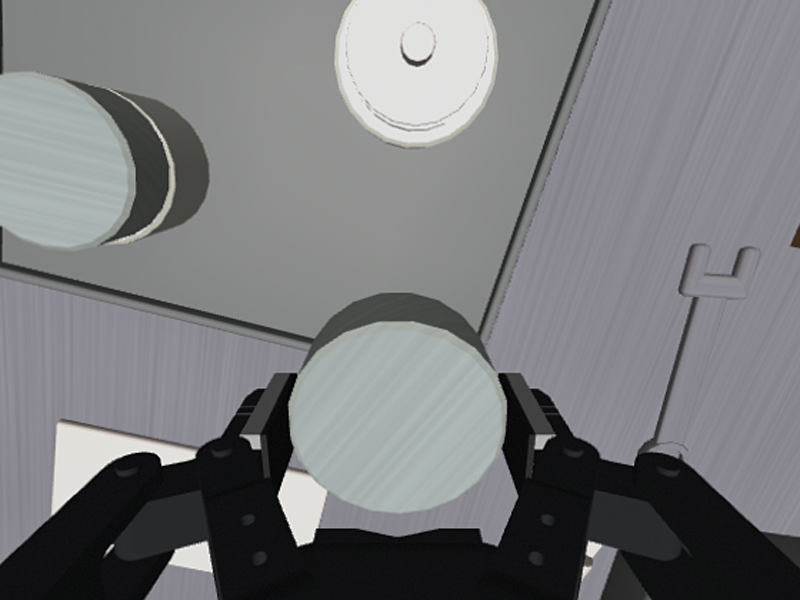

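Jar A spans x 335–498 with its bottom at 148 and the knob tip at (418,44). A thin double line near the flange's right-hand lower edge could mean a slight tilt. I'll fit the position first and check how the knob tip sits against the rim.

```bash
python3 - <<'E'
from h import *
m=pickle.load(open('pics/w13.pkl','rb'))
print('jar',fitw(m,(335,498,None,148),.035,.048,(.59,.2)))
print('lid',fitw(m,(289,507,322,513),.0335,.1457,(.587,.1)),fitw(m,(289,507,322,513),.0335,None,(.587,.1,.145)))
print('tip',px2w(m,np.array([[418,42]])*.7,.074))
for f in ('w9','w13'):
    m=pickle.load(open(f'pics/{f}.pkl','rb'))
    c=np.array([.4395,.146]) if f=='w9' else fitw(m,(335,498,None,148),.035,.048,(.59,.2))[0]
    a=np.linspace(0,2*np.pi,90)
    print(f,'exp tip',w2px(m,[[*c,.074]])/.7,'rims',[np.round(w2px(m,np.c_[c[0]+r*np.cos(a),c[1]+r*np.sin(a),0*a+z]).max(0)/.7) for r,z in((.028,.0625),(.028,.06),(.035,.048))])
im=np.load('pics/w13.npy');g=im.min(2)
for x in (250,270,290,300,310,320): print(x,g[60:105,x])
E
```

```text
jar (array([0.5719, 0.219 ]), array([-1.3,  1.3,  0.2]))
lid (array([0.5875, 0.1054]), array([-3.8,  3.8, -2.4,  3.9])) (array([0.588 , 0.1031, 0.1415]), array([-0.,  0.,  0., -0.]))
tip [[0.57109875 0.22051389 0.074     ]]
w9 exp tip [[406.1458481 105.7016176]] rims [array([475., 180.]), array([474., 179.]), array([485., 194.])]
w13 exp tip [[419.2221294   47.06037812]] rims [array([489., 130.]), array([488., 130.]), array([499., 148.])]
250 [219 223 208 221 203 224 227 225 225 225 224 224 225 224 224 225 225 226
 224 207 186 180 180 176 160 147 146 146 145 146 146 147 146 145 146 147
 147 146 146 146 145 146 145 146 146]
270 [224 224 225 225 224 225 224 224 224 225 224 225 224 224 225 225 224 225
 225 225 226 195 191 223 217 168 196 228 226 225 225 225 225 225 226 220
 191 172 171 142 120 149 147 146 147]
290 [224 224 224 224 225 224 224 224 224 225 224 224 224 224 224 224 225 224
 225 224 225 225 225 224 225 225 225 185 194 232 174 170 229 226 225 225
 225 225 226 215 179 172 155 118 134]
300 [225 224 225 225 224 225 224 225 224 224 225 225 224 224 224 225 225 224
 224 224 225 225 224 225 226 198 188 221 228 190 162 212 227 225 225 225
 225 225 222 193 170 174 159 140 146]
310 [224 225 224 224 225 224 224 225 224 224 225 224 224 225 224 224 224 224
 225 224 225 225 179 200 228 227 184 194 227 225 225 224 225 225 226 212
 178 170 168 156 143 144 145 145 144]
320 [225 224 225 224 225 224 224 225 225 224 224 224 225 225 226 221 208 184
 215 226 225 225 224 225 224 225 225 225 227 218 185 168 170 160 148 144
 144 144 144 144 144 143 143 144 143]
```

Jar A was knocked about 25 mm, to (0.572,0.219). Its disc is still seated, but pushed about 2 mm to one side in the mouth. I'll move closer and measure again.

Request:
{"fn": "move_arm", "kwargs": {"targets": [{"dx":0,"dy":0.5,"dz":0,"rx":0,"ry":0,"rz":0},{"dx":0,"dy":0.5,"dz":0,"rx":0,"ry":0,"rz":0},{"dx":0,"dy":0,"dz":0,"rx":0,"ry":0,"rz":0},{"dx":0,"dy":0,"dz":0,"rx":0,"ry":0,"rz":0},{"dx":0,"dy":0,"dz":0,"rx":0,"ry":0,"rz":0},{"dx":0,"dy":0,"dz":0,"rx":0,"ry":0,"rz":0},{"dx":0,"dy":0,"dz":0,"rx":0,"ry":0,"rz":0},{"dx":0,"dy":0,"dz":0,"rx":0,"ry":0,"rz":0},{"dx":0,"dy":0,"dz":0,"rx":0,"ry":0,"rz":0},{"dx":0,"dy":0,"dz":0,"rx":0,"ry":0,"rz":0}]}}

```text
t: 60.75
tcp_pos: [0.5882, 0.1299, 0.1215]
tool_rot: [0.631, 0.776, 0.0, 0.0]
force: [-0.4, 0.0, 0.5]
finger_gap: 0.765
gripper_force: 55.6
```

```bash
python3 - <<'E'
from h import *
lidjar('w14')
im=np.load('pics/w14.npy')
c=im[0:150,200:400,::-1];cv2.imwrite('pics/w14c.png',cv2.resize(c,None,fx=4,fy=4,interpolation=cv2.INTER_CUBIC))
E
```

```text
60.75 [0.5882 0.1299 0.1215] [ 0.  0. -1.]
[  226    24   111   118 10215] jar [0.5716 0.219 ] [-0.3  0.3 -1.3  1.7] lid [0.5732 0.2074] [-57.6  57.6 -44.4  78. ]
[   0  101   87  112 7576] jar [0.4265 0.1414] [-16.1  16.9   5.1  -4.3] lid [0.4937 0.165 ] [-69.5  76.9 -33.   63. ]
[  205   225   146   134 14943] jar [0.5991 0.0754] [ 39.2 -39.2  33.4 -43.3] lid [0.5878 0.1307] [-8.6  8.6 -1.9  4.2]
lid [ 41.5 225.9] [[0.4869 0.1699 0.1456]]
lid [396.8 420.7] [[0.5876 0.132  0.1456]]
```

View pics/w14c.png

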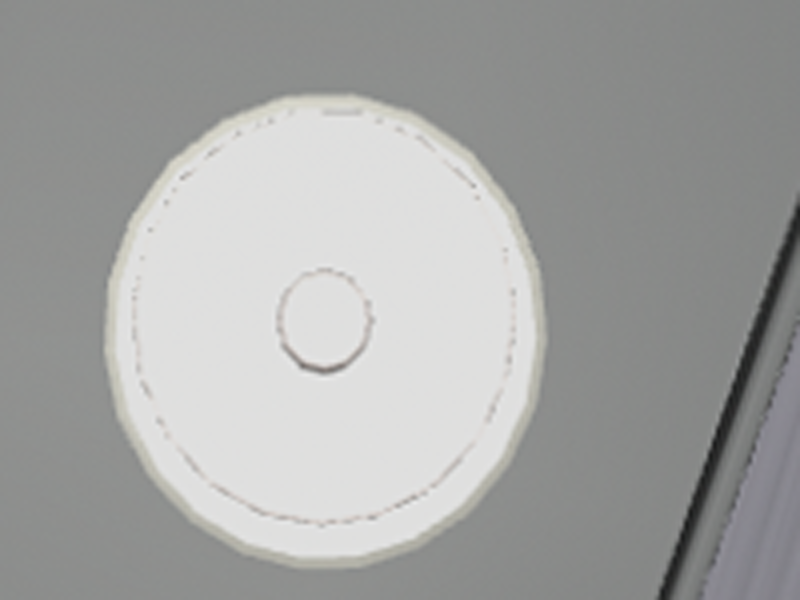

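The disc is flat and seated: in the crop, the flange spans x 132–515, y 110–523 inside the jar outline at x 106–544, y 94–567. I'll fit both circles and the lid.

```bash
python3 - <<'E'
from h import *
m=pickle.load(open('pics/w14.pkl','rb'))
e=np.array([132,515,110,523])/4;e[:2]+=200;e=e/.7
print('flange',fitw(m,e,.028,.0625,(.57,.22)))
j=np.array([106,544,94,567])/4;j[:2]+=200;j=j/.7
print('jar',fitw(m,j,.035,.048,(.57,.22)))
E
```

```text
flange (array([0.5711, 0.2204]), array([-0.1,  0.1, -0.3,  0.4]))
jar (array([0.5718, 0.219 ]), array([-1.3,  1.3, -1.1,  1.5]))
```

Request:
{"fn": "move_arm", "kwargs": {"targets": [{"dx":-0.136,"dy":0.722,"dz":0,"rx":0,"ry":0,"rz":0},{"dx":-0.136,"dy":0.722,"dz":0,"rx":0,"ry":0,"rz":0},{"dx":-0.136,"dy":0.722,"dz":0,"rx":0,"ry":0,"rz":0},{"dx":-0.136,"dy":0.722,"dz":0,"rx":0,"ry":0,"rz":0},{"dx":-0.136,"dy":0.722,"dz":0,"rx":0,"ry":0,"rz":0},{"dx":0,"dy":0,"dz":-0.6,"rx":0,"ry":0,"rz":0},{"dx":0,"dy":0,"dz":-0.6,"rx":0,"ry":0,"rz":0},{"dx":0,"dy":0,"dz":-0.48,"rx":0,"ry":0,"rz":0},{"dx":0,"dy":0,"dz":-0.3,"rx":0,"ry":0,"rz":0},{"dx":0,"dy":0,"dz":0,"rx":0,"ry":0,"rz":0}]}}

```text
t: 62.05
tcp_pos: [0.5708, 0.2196, 0.071]
tool_rot: [0.631, 0.776, -0.0, -0.001]
force: [0.1, -0.6, -0.3]
finger_gap: 0.762
gripper_force: 55.6
```

Request:
{"fn": "move_arm", "kwargs": {"targets": [{"dx":0,"dy":0,"dz":-0.12,"rx":0,"ry":0,"rz":0},{"dx":0,"dy":0,"dz":-0.12,"rx":0,"ry":0,"rz":0},{"dx":0,"dy":0,"dz":-0.12,"rx":0,"ry":0,"rz":0},{"dx":0,"dy":0,"dz":0,"rx":0,"ry":0,"rz":0},{"dx":0,"dy":0,"dz":0,"rx":0,"ry":0,"rz":0},{"dx":0,"dy":0,"dz":0,"rx":0,"ry":0,"rz":0},{"dx":0,"dy":0,"dz":0,"rx":0,"ry":0,"rz":0},{"dx":0,"dy":0,"dz":0,"rx":0,"ry":0,"rz":0},{"dx":0,"dy":0,"dz":0,"rx":0,"ry":0,"rz":0},{"dx":0,"dy":0,"dz":0,"rx":0,"ry":0,"rz":0}]}}

```text
t: 63.3
tcp_pos: [0.5712, 0.2201, 0.063]
tool_rot: [0.631, 0.776, 0.0, 0.0]
force: [0.9, 0.9, -0.3]
finger_gap: 0.762
gripper_force: 55.6
```

Request:
{"fn": "move_arm", "kwargs": {"targets": [{"dx":0,"dy":0,"dz":-0.1,"rx":0,"ry":0,"rz":0},{"dx":0,"dy":0,"dz":-0.1,"rx":0,"ry":0,"rz":0},{"dx":0,"dy":0,"dz":-0.08,"rx":0,"ry":0,"rz":0},{"dx":0,"dy":0,"dz":-0.06,"rx":0,"ry":0,"rz":0},{"dx":0,"dy":0,"dz":0,"rx":0,"ry":0,"rz":0},{"dx":0,"dy":0,"dz":0,"rx":0,"ry":0,"rz":0},{"dx":0,"dy":0,"dz":0,"rx":0,"ry":0,"rz":0},{"dx":0,"dy":0,"dz":0,"rx":0,"ry":0,"rz":0},{"dx":0,"dy":0,"dz":0,"rx":0,"ry":0,"rz":0},{"dx":0,"dy":0,"dz":0,"rx":0,"ry":0,"rz":0}]}}

```text
t: 64.55
tcp_pos: [0.571, 0.2202, 0.0548]
tool_rot: [0.631, 0.776, 0.0, -0.0]
force: [-1.6, 0.5, 5.4]
finger_gap: 0.767
gripper_force: 56.0
```

Request:
{"fn": "move_arm", "kwargs": {"targets": [{"dx":0,"dy":0,"dz":0,"rx":0,"ry":0,"rz":0},{"dx":0,"dy":0,"dz":0,"rx":0,"ry":0,"rz":0},{"dx":0,"dy":0,"dz":0,"rx":0,"ry":0,"rz":0},{"dx":0,"dy":0,"dz":0,"rx":0,"ry":0,"rz":0},{"dx":0,"dy":0,"dz":0.3,"rx":0,"ry":0,"rz":0},{"dx":0,"dy":0,"dz":0.9,"rx":0,"ry":0,"rz":0},{"dx":0,"dy":0,"dz":0.9,"rx":0,"ry":0,"rz":0},{"dx":0,"dy":0,"dz":0.9,"rx":0,"ry":0,"rz":0},{"dx":0,"dy":0,"dz":0.9,"rx":0,"ry":0,"rz":0},{"dx":0,"dy":0,"dz":0.9,"rx":0,"ry":0,"rz":0}], "claw": 100}}

```text
t: 65.8
tcp_pos: [0.5712, 0.2201, 0.1758]
tool_rot: [0.631, 0.776, 0.001, 0.0]
force: [-0.1, -0.5, -0.1]
finger_gap: 1.0
gripper_force: 0.0
```

Request:
{"fn": "move_arm", "kwargs": {"targets": [{"dx":-0.58,"dy":0.415,"dz":0.25,"rx":0,"ry":0,"rz":0},{"dx":-0.58,"dy":0.415,"dz":0.25,"rx":0,"ry":0,"rz":0},{"dx":-0.58,"dy":0.415,"dz":0.25,"rx":0,"ry":0,"rz":0},{"dx":-0.58,"dy":0.415,"dz":0.25,"rx":0,"ry":0,"rz":0},{"dx":-0.58,"dy":0.415,"dz":0,"rx":0,"ry":0,"rz":0},{"dx":-0.58,"dy":0.415,"dz":0,"rx":0,"ry":0,"rz":0},{"dx":-0.58,"dy":0.415,"dz":0,"rx":0,"ry":0,"rz":0},{"dx":-0.58,"dy":0.415,"dz":0,"rx":0,"ry":0,"rz":0},{"dx":0,"dy":0,"dz":0,"rx":0,"ry":0,"rz":0},{"dx":0,"dy":0,"dz":0,"rx":0,"ry":0,"rz":0}]}}

```text
t: 67.05
tcp_pos: [0.4556, 0.3032, 0.1995]
tool_rot: [0.631, 0.776, 0.001, 0.0]
force: [0.6, 0.4, 0.7]
finger_gap: 1.004
gripper_force: 0.0
```

```bash
python3 -c "
from h import *
lids('w15')"
```

```text
67.05 [0.45559948 0.30319596 0.19954738] [ 0.001  0.    -1.   ]
[396.8 286.6] [ 99.9 104.4] [ 242  166   73   70 4011] [[0.4551 0.3049 0.078 ]]
[328.  492.9] [74.3 90.1] [ 199  320   62   50 2546] [[0.4386 0.1488 0.078 ]]
```

Request:
{"fn": "move_arm", "kwargs": {"targets": [{"dx":0,"dy":0,"dz":-0.9,"rx":0,"ry":0,"rz":0},{"dx":0,"dy":0,"dz":-0.9,"rx":0,"ry":0,"rz":0},{"dx":0,"dy":0,"dz":-0.9,"rx":0,"ry":0,"rz":0},{"dx":0,"dy":0,"dz":-0.9,"rx":0,"ry":0,"rz":0},{"dx":0,"dy":0,"dz":-0.9,"rx":0,"ry":0,"rz":0},{"dx":0,"dy":0,"dz":-0.9,"rx":0,"ry":0,"rz":0},{"dx":0,"dy":0,"dz":-0.4,"rx":0,"ry":0,"rz":0},{"dx":0,"dy":0,"dz":-0.12,"rx":0,"ry":0,"rz":0},{"dx":0,"dy":0,"dz":0,"rx":0,"ry":0,"rz":0},{"dx":0,"dy":0,"dz":0,"rx":0,"ry":0,"rz":0}]}}

```text
t: 68.35
tcp_pos: [0.4558, 0.3034, 0.0522]
tool_rot: [0.631, 0.776, 0.001, 0.0]
force: [0.0, -0.5, -0.3]
finger_gap: 0.999
gripper_force: 0.0
```

Request:
{"fn": "move_arm", "kwargs": {"targets": [{"dx":0,"dy":0,"dz":0,"rx":0,"ry":0,"rz":0},{"dx":0,"dy":0,"dz":0,"rx":0,"ry":0,"rz":0},{"dx":0,"dy":0,"dz":0,"rx":0,"ry":0,"rz":0},{"dx":0,"dy":0,"dz":0,"rx":0,"ry":0,"rz":0},{"dx":0,"dy":0,"dz":0,"rx":0,"ry":0,"rz":0},{"dx":0,"dy":0,"dz":0,"rx":0,"ry":0,"rz":0},{"dx":0,"dy":0,"dz":0.3,"rx":0,"ry":0,"rz":0},{"dx":0,"dy":0,"dz":0.7,"rx":0,"ry":0,"rz":0},{"dx":0,"dy":0,"dz":1,"rx":0,"ry":0,"rz":0},{"dx":0,"dy":0,"dz":1,"rx":0,"ry":0,"rz":0}], "claw": 50, "newtons": 45}}

```text
t: 69.6
tcp_pos: [0.455, 0.3031, 0.1274]
tool_rot: [0.631, 0.776, 0.0, 0.0]
force: [1.1, 0.6, -0.5]
finger_gap: 0.776
gripper_force: 50.1
```

Request:
{"fn": "move_arm", "kwargs": {"targets": [{"dx":0.05,"dy":-0.9,"dz":0,"rx":0,"ry":0,"rz":0},{"dx":0.05,"dy":-0.9,"dz":0,"rx":0,"ry":0,"rz":0},{"dx":0.05,"dy":-0.9,"dz":0,"rx":0,"ry":0,"rz":0},{"dx":0.05,"dy":-0.9,"dz":0,"rx":0,"ry":0,"rz":0},{"dx":0.05,"dy":-0.9,"dz":0,"rx":0,"ry":0,"rz":0},{"dx":0.05,"dy":-0.9,"dz":0,"rx":0,"ry":0,"rz":0},{"dx":0.05,"dy":-0.9,"dz":0,"rx":0,"ry":0,"rz":0},{"dx":0.05,"dy":-0.9,"dz":0,"rx":0,"ry":0,"rz":0},{"dx":0.05,"dy":-0.9,"dz":0,"rx":0,"ry":0,"rz":0},{"dx":0.05,"dy":-0.9,"dz":0,"rx":0,"ry":0,"rz":0}]}}

```text
t: 70.85
tcp_pos: [0.4677, 0.0774, 0.1269]
tool_rot: [0.631, 0.776, 0.0, 0.0]
force: [0.2, 0.1, -0.9]
finger_gap: 0.775
gripper_force: 50.1
```

Request:
{"fn": "move_arm", "kwargs": {"targets": [{"dx":0.053,"dy":-0.894,"dz":0,"rx":0,"ry":0,"rz":0},{"dx":0.053,"dy":-0.894,"dz":0,"rx":0,"ry":0,"rz":0},{"dx":0.053,"dy":-0.894,"dz":0,"rx":0,"ry":0,"rz":0},{"dx":0.053,"dy":-0.894,"dz":0,"rx":0,"ry":0,"rz":0},{"dx":0.053,"dy":-0.894,"dz":0,"rx":0,"ry":0,"rz":0},{"dx":0.053,"dy":-0.894,"dz":0,"rx":0,"ry":0,"rz":0},{"dx":0.053,"dy":-0.894,"dz":0,"rx":0,"ry":0,"rz":0},{"dx":0,"dy":0,"dz":-1,"rx":0,"ry":0,"rz":0},{"dx":0,"dy":0,"dz":-1,"rx":0,"ry":0,"rz":0},{"dx":0,"dy":0,"dz":-1,"rx":0,"ry":0,"rz":0}]}}

```text
t: 72.1
tcp_pos: [0.4773, -0.0786, 0.0512]
tool_rot: [0.631, 0.776, 0.0, 0.001]
force: [0.9, -0.6, -0.0]
finger_gap: 0.771
gripper_force: 50.1
```

Request:
{"fn": "move_arm", "kwargs": {"targets": [{"dx":0,"dy":0,"dz":-0.8,"rx":0,"ry":0,"rz":0},{"dx":0,"dy":0,"dz":-0.5,"rx":0,"ry":0,"rz":0},{"dx":0,"dy":0,"dz":-0.3,"rx":0,"ry":0,"rz":0},{"dx":0,"dy":0,"dz":-0.05,"rx":0,"ry":0,"rz":0},{"dx":0,"dy":0,"dz":0,"rx":0,"ry":0,"rz":0},{"dx":0,"dy":0,"dz":0,"rx":0,"ry":0,"rz":0},{"dx":0,"dy":0,"dz":0,"rx":0,"ry":0,"rz":0},{"dx":0,"dy":0,"dz":0,"rx":0,"ry":0,"rz":0},{"dx":0,"dy":0,"dz":0,"rx":0,"ry":0,"rz":0},{"dx":0,"dy":0,"dz":0,"rx":0,"ry":0,"rz":0}]}}

```text
t: 73.35
tcp_pos: [0.4773, -0.0784, 0.0107]
tool_rot: [0.631, 0.776, 0.0, 0.001]
force: [-0.5, 0.2, 6.3]
finger_gap: 0.772
gripper_force: 50.6
```

Request:
{"fn": "move_arm", "kwargs": {"targets": [{"dx":0,"dy":0,"dz":0,"rx":0,"ry":0,"rz":0},{"dx":0,"dy":0,"dz":0,"rx":0,"ry":0,"rz":0},{"dx":0,"dy":0,"dz":0,"rx":0,"ry":0,"rz":0},{"dx":0,"dy":0,"dz":0,"rx":0,"ry":0,"rz":0},{"dx":0,"dy":0,"dz":0.5,"rx":0,"ry":0,"rz":0},{"dx":0,"dy":0,"dz":1,"rx":0,"ry":0,"rz":0},{"dx":0,"dy":0,"dz":1,"rx":0,"ry":0,"rz":0},{"dx":0,"dy":0,"dz":1,"rx":0,"ry":0,"rz":0},{"dx":0,"dy":0,"dz":1,"rx":0,"ry":0,"rz":0},{"dx":0,"dy":0,"dz":1,"rx":0,"ry":0,"rz":0}], "claw": 100}}

```text
t: 74.6
tcp_pos: [0.4767, -0.0782, 0.1494]
tool_rot: [0.631, 0.776, 0.0, 0.0]
force: [0.9, 0.6, 0.2]
finger_gap: 0.998
gripper_force: 0.0
```

Request:
{"fn": "move_arm", "kwargs": {"targets": [{"dx":0.674,"dy":-0.637,"dz":-0.287,"rx":-0.0897,"ry":-0.0187,"rz":0},{"dx":0.674,"dy":-0.637,"dz":-0.287,"rx":-0.0897,"ry":-0.0187,"rz":0},{"dx":0.674,"dy":-0.637,"dz":-0.287,"rx":-0.0897,"ry":-0.0187,"rz":0},{"dx":0.674,"dy":-0.637,"dz":-0.287,"rx":-0.0897,"ry":-0.0187,"rz":0},{"dx":0.674,"dy":-0.637,"dz":-0.287,"rx":-0.0897,"ry":-0.0187,"rz":0},{"dx":0.674,"dy":-0.637,"dz":-0.287,"rx":-0.0897,"ry":-0.0187,"rz":0},{"dx":0.674,"dy":-0.637,"dz":-0.287,"rx":-0.0897,"ry":-0.0187,"rz":0},{"dx":0.674,"dy":-0.637,"dz":-0.287,"rx":-0.0897,"ry":-0.0187,"rz":0},{"dx":0,"dy":0,"dz":0,"rx":0,"ry":0,"rz":0},{"dx":0,"dy":0,"dz":0,"rx":0,"ry":0,"rz":0}], "claw": 40}}

```text
t: 75.85
tcp_pos: [0.6109, -0.2053, 0.0907]
tool_rot: [0.62, 0.762, -0.12, 0.147]
force: [-0.5, -0.4, 0.7]
finger_gap: 0.398
gripper_force: 0.0
```

```bash
python3 -c "
from h import *
discs('w16')"
```

```text
75.85 [ 0.6109 -0.2053  0.0907] [ 0.076 -0.366 -0.928] [-0.35  0.71  1.63 -0.54  0.67 -0.15]
[343.2  89. ] [54.8 86.9] [  53    0  175   50 4746] [ 0.52   -0.1322 -0.0022] [ 34.5 -35.1 -31.   33.3]
[394.1 340. ] [111.4 115.2] [ 236  200   81   77 4837] [ 0.6162 -0.2379  0.0347] [ 0.4 -0.4 -0.4  0.4]
```

Request:
{"fn": "move_arm", "kwargs": {"targets": [{"dx":0.0245,"dy":-0.1435,"dz":-0.25,"rx":0,"ry":0,"rz":0},{"dx":0.0245,"dy":-0.1435,"dz":-0.25,"rx":0,"ry":0,"rz":0},{"dx":0.0245,"dy":-0.1435,"dz":-0.25,"rx":0,"ry":0,"rz":0},{"dx":0.0245,"dy":-0.1435,"dz":-0.25,"rx":0,"ry":0,"rz":0},{"dx":0.0245,"dy":-0.1435,"dz":-0.25,"rx":0,"ry":0,"rz":0},{"dx":0.0245,"dy":-0.1435,"dz":-0.25,"rx":0,"ry":0,"rz":0},{"dx":0.0245,"dy":-0.1435,"dz":-0.25,"rx":0,"ry":0,"rz":0},{"dx":0.0245,"dy":-0.1435,"dz":-0.25,"rx":0,"ry":0,"rz":0},{"dx":0,"dy":0,"dz":0,"rx":0,"ry":0,"rz":0},{"dx":0,"dy":0,"dz":0,"rx":0,"ry":0,"rz":0}]}}

```text
t: 77.15
tcp_pos: [0.6166, -0.2344, 0.0403]
tool_rot: [0.619, 0.762, -0.12, 0.148]
force: [-0.7, -0.4, -0.3]
finger_gap: 0.399
gripper_force: 0.0
```

Request:
{"fn": "move_arm", "kwargs": {"targets": [{"dx":0,"dy":0,"dz":0,"rx":0,"ry":0,"rz":0},{"dx":0,"dy":0,"dz":0,"rx":0,"ry":0,"rz":0},{"dx":0,"dy":0,"dz":0,"rx":0,"ry":0,"rz":0},{"dx":0,"dy":0,"dz":0,"rx":0,"ry":0,"rz":0},{"dx":0,"dy":0,"dz":0,"rx":0,"ry":0,"rz":0},{"dx":-0.05,"dy":0.245,"dz":0.433,"rx":0,"ry":0,"rz":0},{"dx":-0.05,"dy":0.245,"dz":0.433,"rx":0,"ry":0,"rz":0},{"dx":-0.05,"dy":0.245,"dz":0.433,"rx":0,"ry":0,"rz":0},{"dx":-0.05,"dy":0.245,"dz":0.433,"rx":0,"ry":0,"rz":0},{"dx":-0.05,"dy":0.245,"dz":0.433,"rx":0,"ry":0,"rz":0}], "claw": 0, "newtons": 50}}

```text
t: 78.4
tcp_pos: [0.6104, -0.2033, 0.0954]
tool_rot: [0.619, 0.762, -0.12, 0.148]
force: [-0.1, -1.1, -0.6]
finger_gap: 0.115
gripper_force: 48.8
```

Request:
{"fn": "move_arm", "kwargs": {"targets": [{"dx":-0.345,"dy":0.928,"dz":0.121,"rx":0.0544,"ry":0.0113,"rz":0},{"dx":-0.345,"dy":0.928,"dz":0.121,"rx":0.0544,"ry":0.0113,"rz":0},{"dx":-0.345,"dy":0.928,"dz":0.121,"rx":0.0544,"ry":0.0113,"rz":0},{"dx":-0.345,"dy":0.928,"dz":0.121,"rx":0.0544,"ry":0.0113,"rz":0},{"dx":-0.345,"dy":0.928,"dz":0.121,"rx":0.0544,"ry":0.0113,"rz":0},{"dx":-0.345,"dy":0.928,"dz":0.121,"rx":0.0544,"ry":0.0113,"rz":0},{"dx":-0.345,"dy":0.928,"dz":0.121,"rx":0.0544,"ry":0.0113,"rz":0},{"dx":-0.345,"dy":0.928,"dz":0.121,"rx":0.0544,"ry":0.0113,"rz":0},{"dx":-0.345,"dy":0.928,"dz":0.121,"rx":0.0544,"ry":0.0113,"rz":0},{"dx":-0.345,"dy":0.928,"dz":0.121,"rx":0.0544,"ry":0.0113,"rz":0}]}}

```text
t: 79.65
tcp_pos: [0.5238, 0.0292, 0.1253]
tool_rot: [0.63, 0.775, -0.028, 0.036]
force: [0.3, 0.8, 0.8]
finger_gap: 0.118
gripper_force: 48.8
```

Request:
{"fn": "move_arm", "kwargs": {"targets": [{"dx":-0.345,"dy":0.928,"dz":0.121,"rx":0.0544,"ry":0.0113,"rz":0},{"dx":-0.345,"dy":0.928,"dz":0.121,"rx":0.0544,"ry":0.0113,"rz":0},{"dx":-0.345,"dy":0.928,"dz":0.121,"rx":0.0544,"ry":0.0113,"rz":0},{"dx":-0.345,"dy":0.928,"dz":0.121,"rx":0.0544,"ry":0.0113,"rz":0},{"dx":-0.345,"dy":0.928,"dz":0.121,"rx":0.0544,"ry":0.0113,"rz":0},{"dx":-0.345,"dy":0.928,"dz":0.121,"rx":0.0544,"ry":0.0113,"rz":0},{"dx":-0.345,"dy":0.928,"dz":0.121,"rx":0.0544,"ry":0.0113,"rz":0},{"dx":-0.345,"dy":0.928,"dz":0.121,"rx":0.0544,"ry":0.0113,"rz":0},{"dx":0,"dy":0,"dz":0,"rx":0,"ry":0,"rz":0},{"dx":0,"dy":0,"dz":0,"rx":0,"ry":0,"rz":0}]}}

```text
t: 80.9
tcp_pos: [0.4555, 0.2135, 0.1491]
tool_rot: [0.629, 0.774, 0.045, -0.054]
force: [0.8, 0.3, 0.3]
finger_gap: 0.115
gripper_force: 48.8
```

```bash
python3 -c "
from h import *
jard('w17',160)"
```

```text
80.9 [0.4555 0.2135 0.1491] [-0.027  0.136 -0.99 ]
[ 256   65   92   95 5950] jar [0.4551 0.3038] [ 0.1 -0.1 -0.4  0.5] disc [0.4529 0.2968 0.0989] [-0.  0.  0.]
[ 197  214  137   98 5287] jar [0.4512 0.1818] [ 37.2 -37.3  10.5 -13.1] disc [0.449  0.2188 0.1769] [-0. -0. -0.]
[ 390  215   91   86 6042] jar [0.5867 0.2138] [ 3.2 -3.1  2.5 -2.9] disc [0.5526 0.2269 0.1085] [ 0. -0. -0.]
```

```bash
python3 - <<'E'
from h import *
m=pickle.load(open('pics/w17.pkl','rb'));im=np.load('pics/w17.npy')
for thr in (185,200,210):
  for s in ext(im.min(2)>thr,800):
    e=np.array([s[0],s[0]+s[2],s[1],s[1]+s[3]])/.7-.7
    if 200<s[1]<230 and s[0]<300: print(thr,s,fitw(m,(e[0],e[1],e[2],None),.028,None,(.4555,.2135,.145)))
E
```

```text
185 [ 223  214  111   79 4422] (array([0.4553, 0.2145, 0.1468]), array([0., 0., 0.]))
200 [ 223  214  110   79 4346] (array([0.4551, 0.2142, 0.1454]), array([0., 0., 0.]))
210 [ 224  214  109   79 4295] (array([0.4554, 0.214 , 0.1439]), array([-0.,  0.,  0.]))
```

Request:
{"fn": "move_arm", "kwargs": {"targets": [{"dx":-0.002,"dy":0.716,"dz":0,"rx":0,"ry":0,"rz":0},{"dx":-0.002,"dy":0.716,"dz":0,"rx":0,"ry":0,"rz":0},{"dx":-0.002,"dy":0.716,"dz":0,"rx":0,"ry":0,"rz":0},{"dx":-0.002,"dy":0.716,"dz":0,"rx":0,"ry":0,"rz":0},{"dx":-0.002,"dy":0.716,"dz":0,"rx":0,"ry":0,"rz":0},{"dx":0,"dy":0,"dz":-0.6,"rx":0,"ry":0,"rz":0},{"dx":0,"dy":0,"dz":-0.7,"rx":0,"ry":0,"rz":0},{"dx":0,"dy":0,"dz":-0.7,"rx":0,"ry":0,"rz":0},{"dx":0,"dy":0,"dz":-0.5,"rx":0,"ry":0,"rz":0},{"dx":0,"dy":0,"dz":-0.3,"rx":0,"ry":0,"rz":0}]}}

```text
t: 82.2
tcp_pos: [0.4544, 0.3029, 0.0777]
tool_rot: [0.63, 0.774, 0.044, -0.054]
force: [-0.2, 0.0, -0.4]
finger_gap: 0.116
gripper_force: 48.8
```

Request:
{"fn": "move_arm", "kwargs": {"targets": [{"dx":0,"dy":0,"dz":-0.1,"rx":0,"ry":0,"rz":0},{"dx":0,"dy":0,"dz":-0.1,"rx":0,"ry":0,"rz":0},{"dx":0,"dy":0,"dz":-0.1,"rx":0,"ry":0,"rz":0},{"dx":0,"dy":0,"dz":-0.1,"rx":0,"ry":0,"rz":0},{"dx":0,"dy":0,"dz":0,"rx":0,"ry":0,"rz":0},{"dx":0,"dy":0,"dz":0,"rx":0,"ry":0,"rz":0},{"dx":0,"dy":0,"dz":0,"rx":0,"ry":0,"rz":0},{"dx":0,"dy":0,"dz":0,"rx":0,"ry":0,"rz":0},{"dx":0,"dy":0,"dz":0,"rx":0,"ry":0,"rz":0},{"dx":0,"dy":0,"dz":0,"rx":0,"ry":0,"rz":0}]}}

```text
t: 83.45
tcp_pos: [0.4549, 0.3033, 0.0689]
tool_rot: [0.63, 0.774, 0.044, -0.054]
force: [-0.0, -0.5, 0.4]
finger_gap: 0.116
gripper_force: 48.8
```

Request:
{"fn": "move_arm", "kwargs": {"targets": [{"dx":0,"dy":0,"dz":-0.06,"rx":0,"ry":0,"rz":0},{"dx":0,"dy":0,"dz":-0.05,"rx":0,"ry":0,"rz":0},{"dx":0,"dy":0,"dz":-0.03,"rx":0,"ry":0,"rz":0},{"dx":0,"dy":0,"dz":0,"rx":0,"ry":0,"rz":0},{"dx":0,"dy":0,"dz":0,"rx":0,"ry":0,"rz":0},{"dx":0,"dy":0,"dz":0,"rx":0,"ry":0,"rz":0},{"dx":0,"dy":0,"dz":0,"rx":0,"ry":0,"rz":0},{"dx":0,"dy":0,"dz":0,"rx":0,"ry":0,"rz":0},{"dx":0,"dy":0,"dz":0,"rx":0,"ry":0,"rz":0},{"dx":0,"dy":0,"dz":0,"rx":0,"ry":0,"rz":0}]}}

```text
t: 84.7
tcp_pos: [0.4549, 0.3033, 0.0654]
tool_rot: [0.629, 0.774, 0.044, -0.054]
force: [0.5, -0.2, -0.5]
finger_gap: 0.116
gripper_force: 48.8
```

Request:
{"fn": "move_arm", "kwargs": {"targets": [{"dx":0,"dy":0,"dz":0,"rx":0,"ry":0,"rz":0},{"dx":0,"dy":0,"dz":0,"rx":0,"ry":0,"rz":0},{"dx":0,"dy":0,"dz":0,"rx":0,"ry":0,"rz":0},{"dx":0,"dy":0,"dz":0,"rx":0,"ry":0,"rz":0},{"dx":0,"dy":0,"dz":0.3,"rx":0,"ry":0,"rz":0},{"dx":0,"dy":0,"dz":0.8,"rx":0,"ry":0,"rz":0},{"dx":0,"dy":0,"dz":0.8,"rx":0,"ry":0,"rz":0},{"dx":0,"dy":0,"dz":0.8,"rx":0,"ry":0,"rz":0},{"dx":0,"dy":0,"dz":0.8,"rx":0,"ry":0,"rz":0},{"dx":0.05,"dy":-0.87,"dz":0,"rx":0,"ry":0,"rz":0}], "claw": 40}}

```text
t: 85.95
tcp_pos: [0.4574, 0.2826, 0.1552]
tool_rot: [0.629, 0.775, 0.047, -0.053]
force: [0.4, 0.5, -0.9]
finger_gap: 0.399
gripper_force: 0.0
```

Request:
{"fn": "move_arm", "kwargs": {"targets": [{"dx":0.053,"dy":-0.9,"dz":0,"rx":-0.0262,"ry":-0.0054,"rz":0},{"dx":0.053,"dy":-0.9,"dz":0,"rx":-0.0262,"ry":-0.0054,"rz":0},{"dx":0.053,"dy":-0.9,"dz":0,"rx":-0.0262,"ry":-0.0054,"rz":0},{"dx":0.053,"dy":-0.9,"dz":0,"rx":-0.0262,"ry":-0.0054,"rz":0},{"dx":0.053,"dy":-0.9,"dz":0,"rx":-0.0262,"ry":-0.0054,"rz":0},{"dx":0.053,"dy":-0.9,"dz":0,"rx":-0.0262,"ry":-0.0054,"rz":0},{"dx":0.053,"dy":-0.9,"dz":0,"rx":-0.0262,"ry":-0.0054,"rz":0},{"dx":0.053,"dy":-0.9,"dz":0,"rx":-0.0262,"ry":-0.0054,"rz":0},{"dx":0.053,"dy":-0.9,"dz":0,"rx":-0.0262,"ry":-0.0054,"rz":0},{"dx":0.053,"dy":-0.9,"dz":0,"rx":-0.0262,"ry":-0.0054,"rz":0}], "claw": 100}}

```text
t: 87.2
tcp_pos: [0.4691, 0.0549, 0.1527]
tool_rot: [0.631, 0.776, -0.0, 0.0]
force: [-0.9, 0.9, 0.2]
finger_gap: 1.001
gripper_force: 0.0
```

Request:
{"fn": "move_arm", "kwargs": {"targets": [{"dx":0.064,"dy":-0.9,"dz":0,"rx":0,"ry":0,"rz":0},{"dx":0.064,"dy":-0.9,"dz":0,"rx":0,"ry":0,"rz":0},{"dx":0.064,"dy":-0.9,"dz":0,"rx":0,"ry":0,"rz":0},{"dx":0.064,"dy":-0.9,"dz":0,"rx":0,"ry":0,"rz":0},{"dx":0.064,"dy":-0.8,"dz":0,"rx":0,"ry":0,"rz":0},{"dx":0,"dy":0,"dz":0,"rx":0,"ry":0,"rz":0},{"dx":0,"dy":0,"dz":0,"rx":0,"ry":0,"rz":0},{"dx":0,"dy":0,"dz":0,"rx":0,"ry":0,"rz":0},{"dx":0,"dy":0,"dz":0,"rx":0,"ry":0,"rz":0},{"dx":0,"dy":0,"dz":0,"rx":0,"ry":0,"rz":0}]}}

```text
t: 88.45
tcp_pos: [0.4774, -0.053, 0.1529]
tool_rot: [0.631, 0.776, 0.0, 0.0]
force: [0.3, 0.8, 0.6]
finger_gap: 1.001
gripper_force: 0.0
```

Request:
{"fn": "move_arm", "kwargs": {"targets": [{"dx":0,"dy":-1,"dz":0,"rx":0,"ry":0,"rz":0},{"dx":0,"dy":0,"dz":-0.9,"rx":0,"ry":0,"rz":0},{"dx":0,"dy":0,"dz":-0.9,"rx":0,"ry":0,"rz":0},{"dx":0,"dy":0,"dz":-0.9,"rx":0,"ry":0,"rz":0},{"dx":0,"dy":0,"dz":-0.9,"rx":0,"ry":0,"rz":0},{"dx":0,"dy":0,"dz":-0.9,"rx":0,"ry":0,"rz":0},{"dx":0,"dy":0,"dz":-0.7,"rx":0,"ry":0,"rz":0},{"dx":0,"dy":0,"dz":-0.4,"rx":0,"ry":0,"rz":0},{"dx":0,"dy":0,"dz":-0.04,"rx":0,"ry":0,"rz":0},{"dx":0,"dy":0,"dz":0,"rx":0,"ry":0,"rz":0}]}}

```text
t: 89.7
tcp_pos: [0.4777, -0.0785, 0.0123]
tool_rot: [0.631, 0.776, 0.0, 0.001]
force: [-0.6, 0.3, -0.4]
finger_gap: 1.0
gripper_force: 0.0
```

Request:
{"fn": "move_arm", "kwargs": {"targets": [{"dx":0,"dy":0,"dz":0,"rx":0,"ry":0,"rz":0},{"dx":0,"dy":0,"dz":0,"rx":0,"ry":0,"rz":0},{"dx":0,"dy":0,"dz":0,"rx":0,"ry":0,"rz":0},{"dx":0,"dy":0,"dz":0,"rx":0,"ry":0,"rz":0},{"dx":0,"dy":0,"dz":0,"rx":0,"ry":0,"rz":0},{"dx":0,"dy":0,"dz":0.4,"rx":0,"ry":0,"rz":0},{"dx":0,"dy":0,"dz":1,"rx":0,"ry":0,"rz":0},{"dx":0,"dy":0,"dz":1,"rx":0,"ry":0,"rz":0},{"dx":0,"dy":0,"dz":1,"rx":0,"ry":0,"rz":0},{"dx":0,"dy":0,"dz":1,"rx":0,"ry":0,"rz":0}], "claw": 50}}

```text
t: 90.95
tcp_pos: [0.4772, -0.0784, 0.1234]
tool_rot: [0.631, 0.776, 0.0, 0.0]
force: [-0.0, -0.0, -0.1]
finger_gap: 0.766
gripper_force: 55.6
```

Request:
{"fn": "move_arm", "kwargs": {"targets": [{"dx":-0.04,"dy":0.93,"dz":0,"rx":0,"ry":0,"rz":0},{"dx":-0.04,"dy":0.93,"dz":0,"rx":0,"ry":0,"rz":0},{"dx":-0.04,"dy":0.93,"dz":0,"rx":0,"ry":0,"rz":0},{"dx":-0.04,"dy":0.93,"dz":0,"rx":0,"ry":0,"rz":0},{"dx":-0.04,"dy":0.93,"dz":0,"rx":0,"ry":0,"rz":0},{"dx":-0.04,"dy":0.93,"dz":0,"rx":0,"ry":0,"rz":0},{"dx":-0.04,"dy":0.93,"dz":0,"rx":0,"ry":0,"rz":0},{"dx":-0.04,"dy":0.93,"dz":0,"rx":0,"ry":0,"rz":0},{"dx":-0.04,"dy":0.93,"dz":0,"rx":0,"ry":0,"rz":0},{"dx":-0.04,"dy":0.93,"dz":0,"rx":0,"ry":0,"rz":0}]}}

```text
t: 92.2
tcp_pos: [0.4672, 0.1548, 0.1225]
tool_rot: [0.631, 0.776, 0.0, 0.0]
force: [0.1, -0.4, -0.9]
finger_gap: 0.771
gripper_force: 55.7
```

Request:
{"fn": "move_arm", "kwargs": {"targets": [{"dx":0,"dy":0.72,"dz":0,"rx":0,"ry":0,"rz":0},{"dx":0,"dy":0.72,"dz":0,"rx":0,"ry":0,"rz":0},{"dx":0,"dy":0.72,"dz":0,"rx":0,"ry":0,"rz":0},{"dx":0,"dy":0,"dz":0,"rx":0,"ry":0,"rz":0},{"dx":0,"dy":0,"dz":0,"rx":0,"ry":0,"rz":0},{"dx":0,"dy":0,"dz":0,"rx":0,"ry":0,"rz":0},{"dx":0,"dy":0,"dz":0,"rx":0,"ry":0,"rz":0},{"dx":0,"dy":0,"dz":0,"rx":0,"ry":0,"rz":0},{"dx":0,"dy":0,"dz":0,"rx":0,"ry":0,"rz":0},{"dx":0,"dy":0,"dz":0,"rx":0,"ry":0,"rz":0}]}}

```text
t: 93.45
tcp_pos: [0.4674, 0.208, 0.1219]
tool_rot: [0.631, 0.776, 0.0, 0.0]
force: [0.4, -0.3, -0.1]
finger_gap: 0.766
gripper_force: 55.7
```

```bash
python3 -c "
from h import *
lidjar('w18')"
```

```text
93.45 [0.4674 0.208  0.1219] [ 0.001  0.    -1.   ]
[  235    13   112   121 10424] jar [0.4555 0.3037] [-0.1  0.1 -0.7  0.9] lid [0.455  0.2891] [-58.2  58.  -44.5  78.8]
[ 393  201  101   94 6845] jar [0.5901 0.2114] [ 2.4 -2.3  4.1 -5.2] lid [0.5284 0.2394] [-50.1  47.  -29.9  50.2]
[  205   222   147   134 14448] jar [0.4782 0.1559] [ 39.8 -39.8  33.1 -43.1] lid [0.4669 0.2103] [-8.2  8.2 -2.5  4.9]
lid [632.5 356. ] [[0.5276 0.2443 0.146 ]]
lid [387.2 422.6] [[0.4642 0.209  0.146 ]]
```

View pics/w18.png

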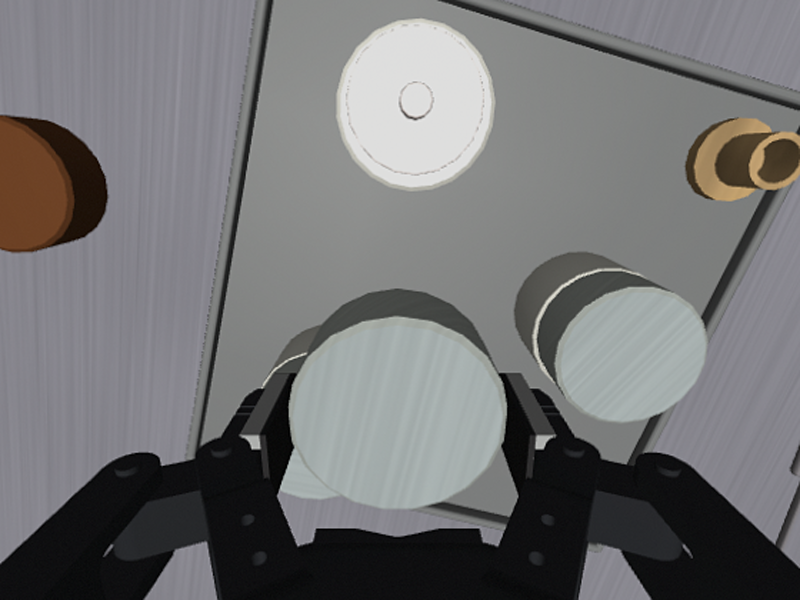

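The disc is seated in jar B, with its outline at x 337–494, y 19–190 and the knob at (416,100). The held lid spans x 289–507, y 318–509. Jars A and C are standing with their lids on. I'll put the lid on B.

Request:
{"fn": "move_arm", "kwargs": {"targets": [{"dx":-0.098,"dy":0.768,"dz":0,"rx":0,"ry":0,"rz":0},{"dx":-0.098,"dy":0.768,"dz":0,"rx":0,"ry":0,"rz":0},{"dx":-0.098,"dy":0.768,"dz":0,"rx":0,"ry":0,"rz":0},{"dx":-0.098,"dy":0.768,"dz":0,"rx":0,"ry":0,"rz":0},{"dx":-0.098,"dy":0.768,"dz":0,"rx":0,"ry":0,"rz":0},{"dx":0,"dy":0,"dz":-0.6,"rx":0,"ry":0,"rz":0},{"dx":0,"dy":0,"dz":-0.6,"rx":0,"ry":0,"rz":0},{"dx":0,"dy":0,"dz":-0.5,"rx":0,"ry":0,"rz":0},{"dx":0,"dy":0,"dz":-0.3,"rx":0,"ry":0,"rz":0},{"dx":0,"dy":0,"dz":0,"rx":0,"ry":0,"rz":0}]}}

```text
t: 94.75
tcp_pos: [0.4548, 0.3035, 0.071]
tool_rot: [0.631, 0.776, -0.001, -0.0]
force: [0.5, -1.0, -0.5]
finger_gap: 0.77
gripper_force: 55.7
```

Request:
{"fn": "move_arm", "kwargs": {"targets": [{"dx":0,"dy":0,"dz":-0.12,"rx":0,"ry":0,"rz":0},{"dx":0,"dy":0,"dz":-0.12,"rx":0,"ry":0,"rz":0},{"dx":0,"dy":0,"dz":-0.1,"rx":0,"ry":0,"rz":0},{"dx":0,"dy":0,"dz":0,"rx":0,"ry":0,"rz":0},{"dx":0,"dy":0,"dz":0,"rx":0,"ry":0,"rz":0},{"dx":0,"dy":0,"dz":0,"rx":0,"ry":0,"rz":0},{"dx":0,"dy":0,"dz":0,"rx":0,"ry":0,"rz":0},{"dx":0,"dy":0,"dz":0,"rx":0,"ry":0,"rz":0},{"dx":0,"dy":0,"dz":0,"rx":0,"ry":0,"rz":0},{"dx":0,"dy":0,"dz":0,"rx":0,"ry":0,"rz":0}]}}

```text
t: 96.0
tcp_pos: [0.4551, 0.3041, 0.0634]
tool_rot: [0.631, 0.776, 0.0, 0.0]
force: [1.0, 0.1, -1.0]
finger_gap: 0.772
gripper_force: 55.7
```

Request:
{"fn": "move_arm", "kwargs": {"targets": [{"dx":0,"dy":0,"dz":-0.1,"rx":0,"ry":0,"rz":0},{"dx":0,"dy":0,"dz":-0.1,"rx":0,"ry":0,"rz":0},{"dx":0,"dy":0,"dz":-0.08,"rx":0,"ry":0,"rz":0},{"dx":0,"dy":0,"dz":-0.07,"rx":0,"ry":0,"rz":0},{"dx":0,"dy":0,"dz":0,"rx":0,"ry":0,"rz":0},{"dx":0,"dy":0,"dz":0,"rx":0,"ry":0,"rz":0},{"dx":0,"dy":0,"dz":0,"rx":0,"ry":0,"rz":0},{"dx":0,"dy":0,"dz":0,"rx":0,"ry":0,"rz":0},{"dx":0,"dy":0,"dz":0,"rx":0,"ry":0,"rz":0},{"dx":0,"dy":0,"dz":0,"rx":0,"ry":0,"rz":0}]}}

```text
t: 97.25
tcp_pos: [0.4551, 0.304, 0.0553]
tool_rot: [0.631, 0.776, 0.0, 0.0]
force: [-1.7, -1.1, 5.4]
finger_gap: 0.769
gripper_force: 56.2
```

Request:
{"fn": "move_arm", "kwargs": {"targets": [{"dx":0,"dy":0,"dz":0,"rx":0,"ry":0,"rz":0},{"dx":0,"dy":0,"dz":0,"rx":0,"ry":0,"rz":0},{"dx":0,"dy":0,"dz":0,"rx":0,"ry":0,"rz":0},{"dx":0,"dy":0,"dz":0,"rx":0,"ry":0,"rz":0},{"dx":0,"dy":0,"dz":0.3,"rx":0,"ry":0,"rz":0},{"dx":0,"dy":0,"dz":0.9,"rx":0,"ry":0,"rz":0},{"dx":0,"dy":0,"dz":0.9,"rx":0,"ry":0,"rz":0},{"dx":0,"dy":0,"dz":0.9,"rx":0,"ry":0,"rz":0},{"dx":0,"dy":0,"dz":0.9,"rx":0,"ry":0,"rz":0},{"dx":0,"dy":0,"dz":0.9,"rx":0,"ry":0,"rz":0}], "claw": 100}}

```text
t: 98.5
tcp_pos: [0.455, 0.304, 0.1759]
tool_rot: [0.631, 0.776, 0.0, 0.0]
force: [0.3, -0.2, -0.4]
finger_gap: 0.996
gripper_force: 0.0
```

Request:
{"fn": "move_arm", "kwargs": {"targets": [{"dx":0.3,"dy":-0.85,"dz":0.4,"rx":0,"ry":0,"rz":0},{"dx":0.3,"dy":-0.85,"dz":0.4,"rx":0,"ry":0,"rz":0},{"dx":0.3,"dy":-0.85,"dz":0.4,"rx":0,"ry":0,"rz":0},{"dx":0.3,"dy":-0.85,"dz":0.4,"rx":0,"ry":0,"rz":0},{"dx":0.3,"dy":-0.85,"dz":0.4,"rx":0,"ry":0,"rz":0},{"dx":0.3,"dy":-0.85,"dz":0.4,"rx":0,"ry":0,"rz":0},{"dx":0,"dy":-0.85,"dz":0.4,"rx":0,"ry":0,"rz":0},{"dx":0,"dy":-0.85,"dz":0.4,"rx":0,"ry":0,"rz":0},{"dx":0,"dy":0,"dz":0,"rx":0,"ry":0,"rz":0},{"dx":0,"dy":0,"dz":0,"rx":0,"ry":0,"rz":0}]}}

```text
t: 99.75
tcp_pos: [0.4998, 0.1345, 0.2546]
tool_rot: [0.631, 0.776, 0.0, -0.0]
force: [0.3, 0.8, 0.1]
finger_gap: 0.999
gripper_force: 0.0
```

```bash
python3 - <<'E'
from h import *
lids('w19');m=pickle.load(open('pics/w19.pkl','rb'));im=np.load('pics/w19.npy')
for e,a,s in blobs(im,lidmask(im)):
    b=np.array([s[0],s[0]+s[2],s[1],s[1]+s[3]])/.7-.7
    print(s,fitw(m,b,.0335,.078,tuple(px2w(m,e,.078)[0])),fitw(m,b,.0335,None,tuple(px2w(m,e,.078)[0])))
E
```

```text
99.75 [0.49981748 0.13449498 0.25463444] [ 0.     0.001 -1.   ]
[528.  164.8] [ 90.7 100.3] [ 337   82   66   68 3450] [[0.5711 0.2213 0.078 ]]
[315.4 230.9] [86.6 90.9] [ 190  131   62   62 2963] [[0.4385 0.1488 0.078 ]]
[ 337   82   66   68 3450] (array([0.5713, 0.2198]), array([-3.4,  3.3, -3.4,  4.2])) (array([0.5778, 0.2209, 0.0539]), array([ 0.2, -0.2, -0.2,  0.2]))
[ 190  131   62   62 2963] (array([0.4386, 0.1476]), array([-3.8,  3.8, -3.2,  3.9])) (array([0.4347, 0.1428, 0.0514]), array([-0.1,  0.1,  0.1, -0.1]))
```

```bash
python3 - <<'E'
from h import *
np.set_printoptions(precision=1,suppress=True)
m=pickle.load(open('pics/w19.pkl','rb'));im=np.load('pics/w19.npy')
u=w2px(m,[[.4551,.304,.078]])[0];print('B wrist',u,im[int(u[1]),int(u[0])] if 0<u[1]<420 and 0<u[0]<560 else None)
s=cams.snapshot('side');ms=cams.camera_model('side');s0=np.load('pics/side0.npy')
for n,a,b in (('C',(.4392,.1463),(.4388,.1472)),('A',(.5885,.1996),(.5713,.2198)),('B',(.4552,.3035),(.4551,.304))):
    for tag,I,c in (('start',s0,a),('now',s,b)):
        ut=w2px(ms,[[*c,.078],[*c,.048],[*c,.003]]);x=int(round(ut[0,0]))
        col=I[int(ut[0,1])-22:int(ut[2,1])+20,x].astype(int);g=np.abs(np.diff(col.sum(1)));k=np.argsort(-g)[:6]
        print(n,tag,ut.ravel(),'edges rel. to lid-top row',sorted(k-22))
E
```

```text
B wrist [266.9 -13.3] None
C start [289.3 234.8 289.  244.7 288.6 258.8] edges rel. to lid-top row [np.int64(9), np.int64(10), np.int64(18), np.int64(19), np.int64(20), np.int64(21)]
C now [289.1 235.1 288.9 244.9 288.5 259.1] edges rel. to lid-top row [np.int64(-8), np.int64(9), np.int64(10), np.int64(17), np.int64(18), np.int64(19)]
A start [230.  220.6 230.6 230.2 231.5 244.1] edges rel. to lid-top row [np.int64(8), np.int64(9), np.int64(17), np.int64(19), np.int64(36), np.int64(37)]
A now [228.9 226.8 229.5 236.5 230.5 250.6] edges rel. to lid-top row [np.int64(9), np.int64(10), np.int64(17), np.int64(18), np.int64(20), np.int64(31)]
B start [237.8 264.2 238.3 274.5 239.2 289.2] edges rel. to lid-top row [np.int64(-10), np.int64(-9), np.int64(10), np.int64(11), np.int64(20), np.int64(22)]
B now [237.7 264.3 238.2 274.6 239.  289.4] edges rel. to lid-top row [np.int64(-22), np.int64(-20), np.int64(-9), np.int64(11), np.int64(20), np.int64(22)]
```

The side-view edges of all three lids match their starting, fully-home profile, and the arm is clear. Handing the job in.

```bash
python3 -c "
from station import order,sensors
print(sensors.sense()['t'],order.sign_off())"
```

```text
the job is handed in; nothing more can be done
99.85 None
```

All three jars now have a sealing disc seated knob up and their lids back on, standing upright in the tray, and the job was handed in at 99.85 s; the handed-in call returned no verdict, and I did not check the other objects for movement.

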